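# Washing-up at the wet bench: brush and dry beakers, lean plates

### The job

Do the washing-up: take the brush from its stand and scrub inside every beaker that is there, in the order green, yellow, red so that no stronger residue is carried back: in each, push the brush right down to the bottom, draw it up more than half way and push it right down again. At the end the brush must be back in its stand, all these beakers must stand upright on the green drying mat, and both plates from the blue rack must lean on the drying rest, foot on the grey base and slanting back against the steel bar. Knock none of the bottles or the jar over.

Things in the scene. Friction and masses are not known exactly. Their poses are not given: they have to be found in the camera images.
- brush: Beaker brush, standing upright, 210 mm long, 80 g. Origin at the centre of the flat free end of its blue bristle head (the lower end); its z axis runs up along the handle. Bristle head: stiff, 36 mm diameter, z 0 to 90 mm. Thin steel stem z 90 to 125 mm. Orange round grip 18 mm diameter, z 125 to 210 mm, the part to hold from above.
- stand: Brush stand: fixed steel cup, 72 mm outside and 64 mm inside diameter, 60 mm high, inner floor 10 mm above its origin, which is the centre of the underside. The brush starts in it, standing on its bristle end on the inner floor; it stands there freely and has to go back the same way.
- beaker_green: White plastic beaker, loose, its top 30 mm green. 66 mm outside and 58 mm inside diameter, 110 mm high, inner floor 6 mm up, 200 g. Origin: centre of the underside; z up. It can be held by its outside just below the rim. It may be absent.
- beaker_yellow: White plastic beaker, loose, its top 30 mm yellow. 66 mm outside and 58 mm inside diameter, 110 mm high, inner floor 6 mm up, 200 g. Origin: centre of the underside; z up. It can be held by its outside just below the rim. It may be absent.
- beaker_red: White plastic beaker, loose, its top 30 mm red. 66 mm outside and 58 mm inside diameter, 110 mm high, inner floor 6 mm up, 200 g. Origin: centre of the underside; z up. It can be held by its outside just below the rim. It may be absent.
- mat_dry: Green drying mat, fixed flat on the table, 120 x 290 mm (x, y), 6 mm thick. Three beakers fit in a row along its y axis, at y = -95, 0, +95 mm. Origin: centre of the underside.
- rack: Blue wash rack, fixed, 130 x 90 mm (x, y), base 12 mm thick, with two slots 13 mm wide running along its y axis at x = -32.5 and +32.5 mm; slot walls 6 mm thick and 70 mm long reach 46 mm up. Origin: centre of the underside.
- plate1: White ceramic plate with a thin blue line, 80 mm wide (its y), 130 mm high (its z), 8 mm thick (its x), 150 g, standing on edge in the rack slot at rack x = -32.5 mm, its foot on the rack base (12 mm up), free to lean about 0.1 rad in the slot; its upper part is free to grip by the thickness. Origin: centre of the lower edge.
- plate2: White ceramic plate with a thin blue line, 80 mm wide (its y), 130 mm high (its z), 8 mm thick (its x), 150 g, standing on edge in the rack slot at rack x = 32.5 mm, its foot on the rack base (12 mm up), free to lean about 0.1 rad in the slot; its upper part is free to grip by the thickness. Origin: centre of the lower edge.
- rest: Drying rest, fixed: grey base 120 x 240 mm (x, y), 12 mm thick, its top not slippery, with a small lip 8 mm high along its far (+x) edge; two posts at x = -30 mm, y = -114 and +114 mm carry the steel bar. Plates stand on the base on the far (+x) side of the bar and lean towards -x onto the bar, side by side: two fit with their centres near y = -52 and +52 mm. Origin: centre of the underside.
- bar: Steel bar of the drying rest, 12 mm diameter, 240 mm long, along the rest's y axis. Origin: middle of the bar, at rest x = -30 mm, z = 85 mm.
- amber: Bystander: amber glass reagent bottle, 60 mm diameter, 120 mm high. Origin: centre of the underside. Its z axis points up when it stands.
- wash: Bystander: white plastic bottle with blue cap, 56 mm diameter, 130 mm high. Origin: centre of the underside. Its z axis points up when it stands.
- jar: Bystander: glass jar with green lid, 64 mm diameter, 90 mm high. Origin: centre of the underside. Its z axis points up when it stands.
There are look-alikes about, which are no part of the job. Of the things that look like the brush, the largest one is meant.

How it is judged:
On the way, in this order (a step that is already met when the one before it is completed fails the run):
1. brush pushed down to the bottom of the green-rimmed beaker (z of brush in the frame of beaker_green between -0.01 and 0.028 m and horizontal distance between brush and beaker_green below 0.029 m), for 0.04 s.
2. brush drawn up at least half way inside the green-rimmed beaker (z of brush in the frame of beaker_green between 0.05 and 0.11 m and horizontal distance between brush and beaker_green below 0.029 m), for 0.04 s.
3. brush pushed down to the bottom of the green-rimmed beaker again (all of step 1), for 0.04 s.
4. brush pushed down to the bottom of the yellow-rimmed beaker (z of brush in the frame of beaker_yellow between -0.01 and 0.028 m and horizontal distance between brush and beaker_yellow below 0.029 m), for 0.04 s.
5. brush drawn up at least half way inside the yellow-rimmed beaker (z of brush in the frame of beaker_yellow between 0.05 and 0.11 m and horizontal distance between brush and beaker_yellow below 0.029 m), for 0.04 s.
6. brush pushed down to the bottom of the yellow-rimmed beaker again (all of step 4), for 0.04 s.
7. brush pushed down to the bottom of the red-rimmed beaker (z of brush in the frame of beaker_red between -0.01 and 0.028 m and horizontal distance between brush and beaker_red below 0.029 m), for 0.04 s.
8. brush drawn up at least half way inside the red-rimmed beaker (z of brush in the frame of beaker_red between 0.05 and 0.11 m and horizontal distance between brush and beaker_red below 0.029 m), for 0.04 s.
9. brush pushed down to the bottom of the red-rimmed beaker again (all of step 7), for 0.04 s.
At the end, for the whole second after the job is handed in: Brush in its stand (foot within 30 mm of the axis, tilt under 0.4 rad); beakers upright (under 0.2 rad) with their middles on the mat; every plate foot on the grey base beyond the bar (rest x -25 to 55, y within 110 mm), tilted 0.12 to 0.75 rad, touching the bar; all at rest (horizontal distance between brush and stand below 0.03 m and z of brush in the frame of stand below 0.03 m and angle between brush's own z axis and vertical below 0.4 rad and linear speed of each of brush, beaker_green, beaker_yellow, beaker_red, plate1, plate2 below 0.03 m/s and angle between each of beaker_green, beaker_green, beaker_yellow, beaker_yellow, beaker_red, beaker_red's own z axis and vertical below 0.2 rad and z of beaker_green in the frame of mat_dry between 0.002 and 0.02 m and x of beaker_green in the frame of mat_dry between -0.055 and 0.055 m and y of beaker_green in the frame of mat_dry between -0.14 and 0.14 m and z of beaker_yellow in the frame of mat_dry between 0.002 and 0.02 m and x of beaker_yellow in the frame of mat_dry between -0.055 and 0.055 m and y of beaker_yellow in the frame of mat_dry between -0.14 and 0.14 m and z of beaker_red in the frame of mat_dry between 0.002 and 0.02 m and x of beaker_red in the frame of mat_dry between -0.055 and 0.055 m and y of beaker_red in the frame of mat_dry between -0.14 and 0.14 m and angle between plate1's own z axis and vertical between 0.12 and 0.75 rad and x of plate1 in the frame of rest between -0.025 and 0.055 m and y of plate1 in the frame of rest between -0.11 and 0.11 m and z of each of plate1, plate2 in the frame of rest below 0.03 m and contact force between each of plate1, plate2 and bar above 0.03 N and angle between plate2's own z axis and vertical between 0.12 and 0.75 rad and x of plate2 in the frame of rest between -0.025 and 0.055 m and y of plate2 in the frame of rest between -0.11 and 0.11 m).
It fails at once if a bottle or the jar is knocked over (angle between any of amber, wash, jar's own z axis and vertical above 0.6 rad).
Of beaker_green, beaker_yellow, beaker_red only 2 to 3 are there at a start; the rules pass over those that are not, and their reading is None.
At some moment in a run one of beaker_green, beaker_yellow, beaker_red may be knocked a few centimetres aside while the robot is not near it.
It also fails if it takes over 210 s, if anything falls off the work surface, if the arm or the gripper's body presses on something with over 40 N, if the wrist force passes 120 N, or if a joint passes its speed limit or range.

### The arm

A 6-joint arm with a two-finger parallel gripper is mounted at the origin on the work surface. World frame = base frame: x ahead of the robot, y to its left, z up, the work surface at z = 0. Lengths are in m, angles in rad, forces in N, time in s.
With the tool pointing down it reaches from about 0.35 to 0.85 m from the base axis. Payload 8.1 kg.
Tool frame: the origin (TCP) lies on the centre line of the jaws, within the pads' length; the fingertips stand robot.tips_ahead ahead of it and the grasp point (between the pads) lies 6 mm ahead of it (robot.tips_ahead is the distance from the TCP to the fingertips, in m); z points along the fingers, y is the line along which they close (so a half turn about z gives the same grasp; the last joint's range is limited). The gripper opens to 93 mm and grips with 3 to 60 N. Pads are 15 mm wide; open, the fingers measure 128 mm over their backs; the gripper's body (75 mm by 188 mm) begins 65 mm behind the grasp point.
Start: joints at [-1.343, 0.13, 1.488, -0, 1.523, -0.085], TCP at [0.185, -0.571, 0.244] pointing down, gripper open.
Joint ranges: [-2.96, 2.96], [-0.89, 2.26], [0.02, 2.5], [-1.34, 4.48], [0, 2.73], [-2.66, 2.66]. Speed limits (rad/s): [2.39, 2.39, 2.79, 3.14, 3.14, 3.14].

### API

Orientations are given as a rotation vector (axis times angle).
In Python, from plant import robot gives the robot as it stands.
- The arm moves only by the tool apply_moves, never from a script. Its arguments are lists of equal length, an entry for each row: "delta_pos": the shift along the tool's x, y, z in cm, a list of three; "twist": the turn about the tool's z in rad. A call has 1 to 8 rows; each row shifts and turns the commanded pose from where the row before left it, along the tool's axes as they then stand; what a row does not reach is not made up. A row lasts 1/8 s, in which the tool goes at most 62.5 mm and 10.7 degrees, less where a joint would pass 70% of its speed; a pose out of reach is approached as far as the arm can. A call with a gripper value outside its range is refused whole. "gripper" is the finger opening in cm, from 0 to 9.3, set as the call begins (left out, the last holds). The fingers move at their own pace and stop on an object; "squeeze" is the grip in N (left out, the last holds). Time passes only in rows, so rows that do not move let the fingers close. It gives the time, the measured TCP pose, the force, the opening and the grip force at its end, in the units of the state.
- robot.read_state(): the state, without advancing time (a new reading comes with each control period).
- robot.read_camera(name): name is "scene" or "top" or "wrist"; returns a dict with "frame" (480x640x3 uint8, red, green, blue), "vertical_fov" (degrees; the focal length in pixels is half the picture's height over the tangent of half this angle, whatever the lens; pixels are square), "cx", "cy" (the principal point, pixels), "k1" (the pictures are not rectified: a ray, as slopes to the right and down, at radius r is drawn at 1 + k1 r^2 times it, then the intrinsics apply), "R" (3x3) and "t" (3): a world point X has camera coordinates R X + t. Camera axes: x right, y down, z forward; pixel columns grow to the right and rows downward; lengths in m; the calibration is good to about 2 mm. A picture is of the moment at which its call begins. There is no depth.
- robot.close_job(): hands the job in; it is judged then, once.
The state is a dict: "t": time; "q": joint angles; "dq": joint speeds; "joint_torque": joint torques, N m; "tool_pos": TCP position; "orientation": TCP orientation; "force": force on the tool from outside, world axes, zero at the start; "wrist_torque": the same for the moment, N m; "opening": finger opening in m; "gripper_force": force on a finger pad.
Only numpy, scipy, OpenCV 4.12 (cv2) and the standard library are available. Lean on these libraries where they do the work, as an engineer would, in place of code of your own. Each camera call takes 0.05 s, during which the arm holds its last target. There are 200 camera calls.

## Working session

There is one attempt and no reset: what is moved stays moved. The work goes in short steps, Python scripts to look and compute and a tool call to move; the robot and the scene stay as the last step left them, time stands still between calls to the robot, and variables do not carry over. Pictures are saved under pics/ and viewed, at most 14 in all, crops included, and the job is handed in when it is done.

Besides the shell and the picture viewer there is one more tool, called after "Call:" as name(argument=value, ...), one argument or row to a line, values as JSON. apply_moves: Moves the arm, as the interface text tells. Its arguments: {"type":"object","properties":{"delta_pos":{"type":"array"},"twist":{"type":"array"},"gripper":{"type":"number"},"squeeze":{"type":"number"}},"required":["delta_pos","twist"]}

```bash
ls; mkdir -p pics; cat > h.py <<'E'
import numpy as np, cv2
from plant import robot
def cam(n,save=None):
    c=robot.read_camera(n)
    if save: cv2.imwrite('pics/'+save,c['frame'][:,:,::-1])
    return c
def K(c):
    f=c['frame'].shape[0]/2/np.tan(np.radians(c['vertical_fov'])/2)
    return np.array([[f,0,c['cx']],[0,f,c['cy']],[0,0,1.]])
def ray(c,px):
    p=cv2.undistortPoints(np.array(px,float).reshape(-1,1,2),K(c),np.array([c['k1'],0,0,0.]),None,None).reshape(-1,2)
    R=np.array(c['R']);t=np.array(c['t'])
    d=np.c_[p,np.ones(len(p))]@R
    return -R.T@t,d
def onz(c,px,z):
    o,d=ray(c,px); return o+d*((z-o[2])/d[:,2:3])
def proj(c,X):
    X=np.array(X,float).reshape(-1,3)
    return cv2.projectPoints(X,cv2.Rodrigues(np.array(c['R']))[0],np.array(c['t'],float),K(c),np.array([c['k1'],0,0,0.]))[0].reshape(-1,2)
def tri(c1,p1,c2,p2):
    o1,d1=ray(c1,p1);o2,d2=ray(c2,p2);out=[]
    for a,b in zip(d1,d2):
        s=np.linalg.lstsq(np.c_[a,-b],o2-o1,rcond=None)[0]
        A=o1+a*s[0];B=o2+b*s[1];out.append(np.r_[(A+B)/2,np.linalg.norm(A-B)])
    return np.array(out)
E
python3 - <<'E'
from h import *
for n in('scene','top','wrist'):
    c=cam(n,n+'0.png');print(n,c['vertical_fov'],c['cx'],c['cy'],c['k1'],np.round(-np.array(c['R']).T@c['t'],3),np.round(c['R'],2).tolist())
print(robot.tips_ahead,robot.read_state())
E
```

```text
pics
scene 52.67149658939237 315.2416581952949 247.48341138375935 0.005305560108294244 [ 1.119 -0.414  1.131] [[0.67, 0.74, -0.01], [0.59, -0.55, -0.59], [-0.44, 0.39, -0.81]]
top 42.98183937120042 313.49920623065043 239.58093376156003 0.033452777981318696 [0.495 0.089 1.476] [[-0.02, -1.0, 0.0], [-1.0, 0.02, -0.06], [0.06, -0.0, -1.0]]
wrist 67.67127281409826 314.40090053413587 238.94867188761432 -0.07165475913771258 [ 0.249 -0.549  0.384] [[0.31, -0.95, -0.0], [-0.92, -0.3, 0.24], [-0.23, -0.07, -0.97]]
0.025 {'t': 0.15, 'q': array([-1.34336741e+00,  1.31016066e-01,  1.48899479e+00,  9.83061087e-06,
        1.52299685e+00, -8.54136159e-02]), 'dq': array([-0.00152476, -0.00114198, -0.00349993, -0.00060174, -0.00174802,
       -0.00116676]), 'joint_torque': array([ 1.53110457e-03, -5.60476041e+01, -4.92335021e+01,  7.69775268e-02,
        3.05819605e-02, -9.40201517e-05]), 'tool_pos': array([ 0.18458739, -0.57049161,  0.2428303 ]), 'orientation': array([-3.10184249e+00, -4.89189670e-01,  1.42251807e-04]), 'force': array([0.25768671, 0.07558916, 0.36908992]), 'wrist_torque': array([ 0.03340629, -0.0192289 , -0.02770048]), 'gripper_force': 0.0, 'opening': 0.09292323872036314}
```

View pics/scene0.png

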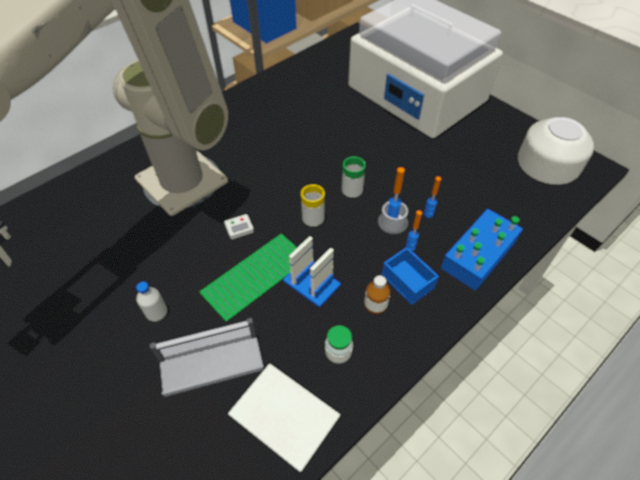

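View pics/top0.png

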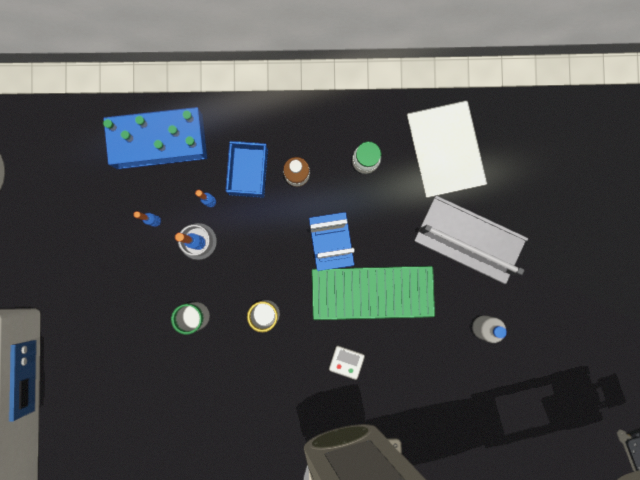

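Top view: the stand and brush are at (197,241), green beaker at (187,318), yellow at (263,316), and there is no red one. The rack is at (332,241), mat (373,293), rest (470,240), amber (297,170), jar (367,155) and wash (490,328). The scene view agrees: green rim (354,167), yellow rim (313,195), brush top (399,170).

```bash
cat >> h.py <<'E'
def mask(c,lo,hi,roi):
    h=cv2.cvtColor(c['frame'],cv2.COLOR_RGB2HSV); m=cv2.inRange(h,np.array(lo),np.array(hi))
    x0,y0,x1,y1=roi; z=np.zeros_like(m); z[y0:y1,x0:x1]=m[y0:y1,x0:x1]
    return z
def hull(m):
    p=cv2.findNonZero(m); return cv2.convexHull(p)
def ell(m):
    e=cv2.fitEllipse(hull(m)); return e
GR=((40,100,40),(85,255,255)); YE=((18,120,80),(34,255,255)); OR=((5,150,120),(16,255,255)); BL=((100,120,60),(125,255,255))
E
python3 - <<'E'
from h import *
s=cam('scene');t=cam('top')
def top_ell(m): return np.array(ell(m)[0]),ell(m)[1]
# beaker rims: top view ellipse
for n,C,rt,rs,zs in(('green',GR,(160,290,215,345),(335,150,375,190),.11),('yellow',YE,(240,290,285,340),(295,180,335,215),.11)):
    a,sa=top_ell(mask(t,*C,rt)); 
    m=mask(s,*C,rs); b,sb=top_ell(m)
    print(n,a,sa,b,sb,'onz top',onz(t,[a],.11)[0].round(4)); 
    # scene: rim top ellipse-- upper part of the band; test height
    bb=cv2.boundingRect(m);print(bb,'pred rim center in scene',proj(s,onz(t,[a],.11)),'rim extremes pred', [np.round(proj(s,[onz(t,[a],.11)[0]+np.array([.033*np.cos(q),.033*np.sin(q),0]) for q in np.linspace(0,6.28,60)]),1).min(0), np.round(proj(s,[onz(t,[a],.11)[0]+np.array([.033*np.cos(q),.033*np.sin(q),0]) for q in np.linspace(0,6.28,60)]),1).max(0)])
# brush handle
m=mask(t,*OR,(170,225,195,250));ms=mask(s,*OR,(385,160,412,200))
p=cv2.findNonZero(m).reshape(-1,2);q=cv2.findNonZero(ms).reshape(-1,2)
print('orange',len(p),p.min(0),p.max(0),len(q),q.min(0),q.max(0))
print(q[q[:,1]<q[:,1].min()+3].mean(0),q[q[:,1]>q[:,1].max()-3].mean(0))
for z in(.2,.22):print(onz(t,[[180,237]],z))
# stand: bright/grey ring in the top
for n,C,r,im in(('rack',BL,(300,205,360,275),t),('mat',GR,(305,260,440,325),t)):
    R=cv2.minAreaRect(cv2.findNonZero(mask(im,*C,r)));print(n,R); B=cv2.boxPoints(R);print(onz(t,B,.006 if n=='mat' else .012).round(4)[:, :2].tolist())
# save enlarged crops
f=t['frame'][:,:,::-1];
a=cv2.resize(f[205:275,165:365],None,fx=4,fy=4,interpolation=cv2.INTER_CUBIC)
b=cv2.resize(f[190:290,405:535],None,fx=3,fy=3,interpolation=cv2.INTER_CUBIC)
S=s['frame'][:,:,::-1]
d=cv2.resize(S[150:250,335:445],None,fx=3,fy=3,interpolation=cv2.INTER_CUBIC)
o=np.zeros((590,800,3),np.uint8);o[:280,:800]=a;o[285:585,:390]=b;o[285:585,400:730]=d;cv2.imwrite('pics/crop1.png',o)
E
```

```text
green [186.22132874 318.60943604] (30.4677677154541, 31.556394577026367) [353.58007812 166.15345764] (22.87497329711914, 24.533414840698242) onz top [0.4049 0.3718 0.11  ]
(342, 155, 24, 23) pred rim center in scene [[352.57829417 164.03718679]] rim extremes pred [array([341.5, 156.4]), array([363.7, 171.9])]
yellow [261.71582031 316.45611572] (30.526336669921875, 30.953584671020508) [312.37658691 195.00227356] (24.621259689331055, 26.084157943725586) onz top [0.4066 0.2041 0.11  ]
(300, 184, 26, 24) pred rim center in scene [[311.17203454 192.53016788]] rim extremes pred [array([299.6, 184.1]), array([322.8, 201.2])]
orange 63 [175 233] [184 241] 139 [395 167] [404 193]
[400.5        167.66666667] [397.         191.84615385]
[[0.58087498 0.36548982 0.2       ]]
[[0.5795254  0.36115674 0.22      ]]
rack ((331.131103515625, 241.16351318359375), (55.36671447753906, 38.67871856689453), 81.02737426757812)
[[0.6371, 0.0987], [0.6501, 0.0063], [0.5179, -0.0118], [0.505, 0.0802]]
mat ((372.7312316894531, 292.5196838378906), (51.52153015136719, 122.06245422363281), 88.53119659423828)
[[0.513, 0.0927], [0.5155, -0.2011], [0.3923, -0.2006], [0.3897, 0.0916]]
```

View pics/crop1.png

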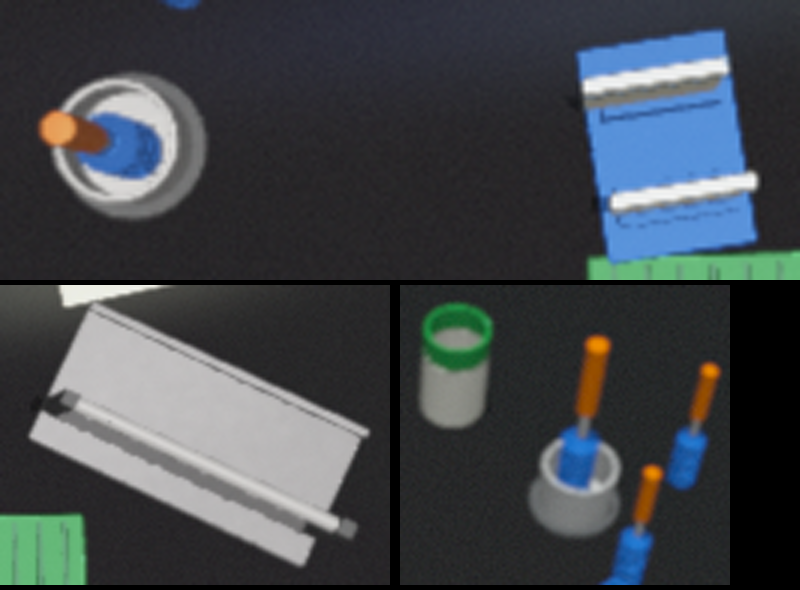

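The top crop shows the brush tip at (179.5,237), cup rim centre near (194,240) and the plate top edges. The rest has corners (436,196), (528,239), (506,283) and (415,241), with bar ends (428,228) and (520,270).

```bash
cat >> h.py <<'E'
from scipy.spatial.transform import Rotation as Ro
def tool():
    s=robot.read_state(); R=Ro.from_rotvec(s['orientation']).as_matrix(); return s,R
def plan(x=None,y=None,z=None,ydir=None):
    """remaining shift in tool axes (cm, after turning) and twist to a TCP target; ydir=closing direction in world"""
    s,R=tool(); p=s['tool_pos']; tw=0
    if ydir is not None:
        a=R.T@np.array([ydir[0],ydir[1],0]); 
        tw=np.arctan2(-a[0],a[1]); tw=(tw+np.pi/2)%np.pi-np.pi/2
    tgt=np.array([p[i] if v is None else v for i,v in enumerate((x,y,z))])
    d=R.T@(tgt-p)*100
    print('t',round(s['t'],2),'pos',p.round(4),'shift first (cm)',d.round(2),'twist',round(tw,3),'or after twist',(Ro.from_rotvec([0,0,-tw]).as_matrix()@d).round(2),'q6',s['q'][5].round(2),'toolx',R[:2,0].round(3),'tooly',R[:2,1].round(3))
E
python3 - <<'E'
from h import *
s=cam('scene');t=cam('top')
print('brush top',tri(t,[[179.5,237]],s,[[400.7,170]]).round(4))
print('stand rim top',onz(t,[[194,240]],.06).round(4), 'in scene',proj(s,onz(t,[[194,240]],.06)),'expect ~(395,~207)')
print('stand tri',tri(t,[[194,240]],s,[[(580-400)/3+335,(467-285)/3+150]]).round(4))
P=np.array([[585,90],[727,65],[612,202],[755,180]])/4+[165,205]
print('plates',onz(t,P,.142).round(4),proj(s,onz(t,P,.142)).round(1))
C=[[436,196],[528.3,239.3],[506,283.3],[415,240.7]]
print('rest',onz(t,C,.012).round(4),'\n scene',proj(s,onz(t,C,.012)).round(1))
B=[[428.3,228.3],[520,270]]
print('bar',onz(t,B,.085).round(4),proj(s,onz(t,B,.085)).round(1))
for n,p,z in(('amber',[295,167],.12),('wash',[499,332],.13),('jar',[368,155],.09),('sb1',[138,214],.15),('sb2',[200,193],.15)):print(n,onz(t,[p],z).round(3))
plan(.58,.365,.33,(0,1))
plan(.58,.365,.33,(1,0))
S=s['frame'][:,:,::-1]
o=cv2.resize(S[225:310,275:350],None,fx=5,fy=5,interpolation=cv2.INTER_CUBIC)
o2=cv2.resize(S[310:400,140:275],None,fx=3,fy=3,interpolation=cv2.INTER_CUBIC)
o=np.hstack([o[:425],np.vstack([o2,np.zeros((155,405,3),np.uint8)])]);cv2.imwrite('pics/crop2.png',o)
E
```

```text
brush top [[0.5812 0.3643 0.2178 0.0043]]
stand rim top [[0.5828 0.3634 0.06  ]] in scene [[392.94844125 209.73695378]] expect ~(395,~207)
stand tri [[0.585  0.3665 0.0549 0.0056]]
plates [[ 0.6008  0.0904  0.142 ]
 [ 0.6132  0.0123  0.142 ]
 [ 0.5391  0.0767  0.142 ]
 [ 0.5498 -0.0018  0.142 ]] [[328.9 248.2]
 [309.1 268.7]
 [308.6 236.9]
 [288.  256.3]]
rest [[ 0.6822 -0.2117  0.012 ]
 [ 0.5738 -0.4292  0.012 ]
 [ 0.4694 -0.3723  0.012 ]
 [ 0.575  -0.1583  0.012 ]] 
 scene [[260.2 368. ]
 [158.6 395.3]
 [156.3 349.4]
 [250.6 325.2]]
bar [[ 0.5989 -0.1771  0.085 ]
 [ 0.5003 -0.382   0.085 ]] [[246.9 322.5]
 [151.1 347.9]]
amber [[0.739 0.125 0.12 ]]
wash [[ 0.366 -0.316  0.13 ]]
jar [[ 0.77  -0.043  0.09 ]]
sb1 [[0.636 0.467 0.15 ]]
sb2 [[0.68  0.332 0.15 ]]
t 0.35 pos [ 0.1846 -0.5708  0.2434] shift first (cm) [ 66.42 -76.87  -8.63] twist 0.313 or after twist [ 39.54 -93.58  -8.63] q6 -0.09 toolx [0.951 0.308] tooly [ 0.308 -0.951]
t 0.35 pos [ 0.1846 -0.5708  0.2434] shift first (cm) [ 66.42 -76.87  -8.63] twist -1.258 or after twist [93.58 39.54 -8.63] q6 -0.09 toolx [0.951 0.308] tooly [ 0.308 -0.951]
```

View pics/crop2.png

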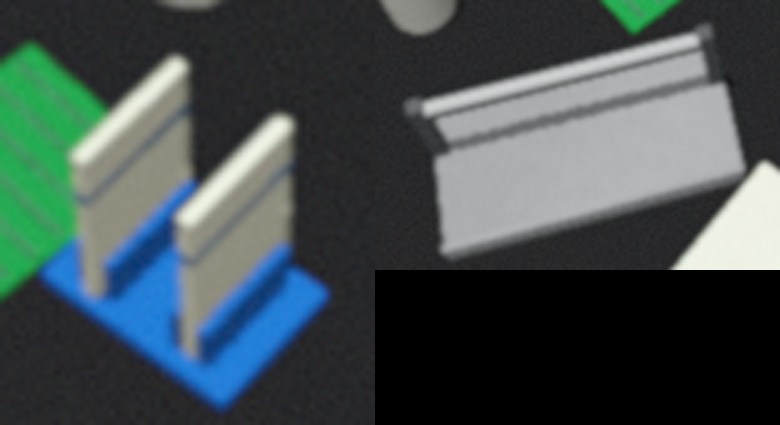

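Crop 2 agrees with the rest and plate projections within about 3 px. The brush top triangulates to 0.218 m against 0.220 m expected, so I'll start moving.

Call:
apply_moves(
  delta_pos=[
    [0, 0, -4],
    [0, 0, -4.6],
    [2, -5, 0],
    [2.35, -5.5, 0],
    [2.35, -5.5, 0],
    [2.35, -5.5, 0],
    [2.35, -5.5, 0],
    [2.35, -5.5, 0],
  ],
  twist=[0.157, 0.156, 0, 0, 0, 0, 0, 0],
)

```text
t: 1.35
tool_pos: [0.3226, -0.2442, 0.3298]
orientation: [3.141, -0.001, 0.001]
force: [1.1, -0.1, -0.7]
opening: 0.0932
gripper_force: 0.0
```

Call:
apply_moves(
  delta_pos=[
    [2.35, -5.5, 0],
    [2.35, -5.5, 0],
    [2.35, -5.5, 0],
    [2.35, -5.5, 0],
    [2.35, -5.5, 0],
    [2.35, -5.5, 0],
    [2.35, -5.5, 0],
    [2.35, -5.5, 0],
  ],
  twist=[0, 0, 0, 0, 0, 0, 0, 0],
)

```text
t: 2.35
tool_pos: [0.5108, 0.1961, 0.3298]
orientation: [-3.142, -0.0, -0.001]
force: [0.4, -0.7, 0.7]
opening: 0.0929
gripper_force: 0.0
```

```bash
python3 - <<'E'
from h import *
c=cam('wrist','w1.png');plan(.582,.364,.33,(0,1))
X=np.array([.5815,.364,.219]);print(proj(c,[X,[.5815,.364,.06]]))
m=mask(c,*OR,(0,0,640,480));n,l,st,ce=cv2.connectedComponentsWithStats(m)
for i in range(1,n):
    if st[i,4]>60:print(st[i],ce[i].round(1))
E
```

```text
t 2.4 pos [0.5117 0.2018 0.3277] shift first (cm) [  7.08 -16.2   -0.2 ] twist 0.003 or after twist [  7.03 -16.22  -0.2 ] q6 1.85 toolx [1.    0.003] tooly [ 0.003 -1.   ]
[[ 78.41818198 149.21957057]
 [166.63532448 148.77286242]]
[363   0  44  15 452] [384.2   5.6]
[133  16  42  35 510] [157.  35.]
[  0  81  55  22 653] [29.  92.9]
[  61  135   69   27 1088] [101.4 147.4]
```

Call:
apply_moves(
  delta_pos=[
    [2.35, -5.4, 0],
    [2.35, -5.4, 0],
    [2.33, -5.4, 0],
    [0, 0, 0],
    [0, 0, 0],
  ],
  twist=[0, 0, 0, 0, 0],
)

```text
t: 3.02
tool_pos: [0.5805, 0.3558, 0.3291]
orientation: [3.141, 0.0, -0.001]
force: [0.8, -0.2, 0.9]
opening: 0.0932
gripper_force: 0.0
```

```bash
python3 - <<'E'
from h import *
c=cam('wrist','w2.png');plan(.582,.364,.2,(0,1))
X=np.array([.5815,.364,.219]);print(proj(c,[X,[.5815,.364,.135],[.583,.364,.06]]))
E
```

```text
t 3.08 pos [0.5806 0.3553 0.3302] shift first (cm) [ 0.13 -0.87 13.02] twist -0.001 or after twist [ 0.13 -0.87 13.02] q6 2.05 toolx [ 1.    -0.001] tooly [-0.001 -1.   ]
[[304.03406506 244.35548743]
 [306.40894715 221.61862493]
 [307.73454118 207.6035984 ]]
```

View pics/w2.png

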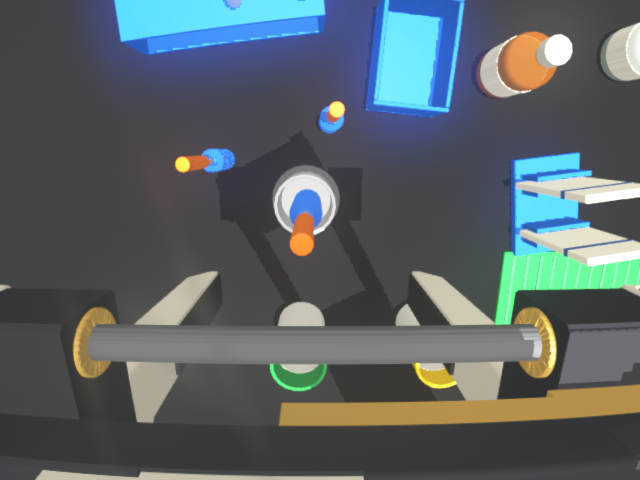

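The brush top is at (302,244), as predicted. Descending to grip it.

Call:
apply_moves(
  delta_pos=[
    [0.1, -0.9, 2],
    [0, 0, 4],
    [0, 0, 4],
    [0, 0, 3],
    [0, 0, 0],
    [0, 0, 0],
  ],
  twist=[0, 0, 0, 0, 0, 0],
)

```text
t: 3.82
tool_pos: [0.582, 0.365, 0.2013]
orientation: [-3.141, 0.001, -0.003]
force: [-1.0, 1.1, 0.3]
opening: 0.0928
gripper_force: 0.0
```

Call:
apply_moves(
  delta_pos=[
    [0, 0, 0],
    [0, 0, 0],
    [0, 0, 0],
    [0, 0, 0],
    [0, 0, 0],
    [0, 0, 0],
    [0, 0, 0],
    [0, 0, 0],
  ],
  twist=[0, 0, 0, 0, 0, 0, 0, 0],
  gripper=0,
  squeeze=25,
)

```text
t: 4.82
tool_pos: [0.5817, 0.365, 0.1996]
orientation: [-3.142, 0.0, 0.0]
force: [0.2, -0.3, -0.5]
opening: 0.0174
gripper_force: 19.1
```

Call:
apply_moves(
  delta_pos=[
    [0, 0, -2],
    [0, 0, -4],
    [0, 0, -4],
    [0, 0, -3.5],
    [0, 0, 0],
    [0, 0, 0],
  ],
  twist=[0, 0, 0, 0, 0, 0],
)

```text
t: 5.58
tool_pos: [0.5816, 0.365, 0.3345]
orientation: [3.142, -0.0, -0.0]
force: [0.4, 0.5, -0.8]
opening: 0.0176
gripper_force: 25.0
```

```bash
cat >> h.py <<'E'
def look(tag):
    s=cam('scene');t=cam('top');o=np.hstack([cv2.resize(s['frame'],(400,300)),cv2.resize(t['frame'],(400,300))])
    cv2.imwrite('pics/%s.png'%tag,o[:,:,::-1]); return s,t
def rings(c,C,minA=40):
    m=cv2.morphologyEx(mask(c,*C,(0,0,640,480)),cv2.MORPH_CLOSE,np.ones((3,3)))
    n,l,st,ce=cv2.connectedComponentsWithStats(m);r=[]
    for i in range(1,n):
        if st[i,4]>minA: r.append((st[i].tolist(),ce[i].round(1).tolist(),[np.round(v,1).tolist() for v in ell((l==i).astype(np.uint8))[:2]]))
    return r
E
python3 - <<'E'
from h import *
s,t=look('l1');plan(.405,.372,.335)
for n,c in(('s',s),('t',t)):
    for C in(GR,YE):
        print(n,[r for r in rings(c,C)])
w=cam('wrist','w3.png')
q=ell(mask(w,*GR,(200,300,400,480)));print(q,onz(w,[q[0]],.11))
E
```

```text
t 5.67 pos [0.5811 0.3648 0.3327] shift first (cm) [-17.61  -0.72  -0.18] twist 0 or after twist [-17.61  -0.72  -0.18] q6 2.06 toolx [ 1. -0.] tooly [-0. -1.]
s [([342, 155, 24, 23, 339], [353.6, 165.9], [[353.6, 166.3], [22.8, 24.3]]), ([510, 215, 10, 9, 70], [514.8, 219.2], [[514.7, 219.4], [9.0, 9.7]]), ([199, 233, 98, 89, 3885], [249.3, 277.8], [[246.8, 276.9], [52.8, 118.3]]), ([326, 325, 27, 24, 486], [339.1, 336.1], [[339.0, 336.1], [24.0, 25.8]])]
s [([0, 4, 41, 48, 1301], [16.2, 27.9], [[16.4, 29.1], [45.9, 51.4]]), ([264, 50, 29, 18, 230], [276.2, 57.7], [[276.1, 58.2], [10.7, 32.3]]), ([234, 53, 21, 29, 421], [244.1, 66.4], [[242.9, 67.0], [23.8, 28.2]]), ([408, 104, 22, 24, 83], [416.7, 114.8], [[418.3, 116.1], [10.7, 33.5]]), ([300, 184, 26, 24, 382], [312.2, 195.0], [[312.4, 195.2], [24.3, 26.1]])]
t [([183, 111, 8, 8, 52], [186.5, 114.4], [[186.5, 114.3], [7.3, 8.1]]), ([136, 116, 8, 9, 54], [139.4, 119.9], [[139.4, 119.9], [7.0, 8.9]]), ([103, 120, 10, 8, 65], [107.5, 123.5], [[107.5, 123.5], [7.5, 10.2]]), ([169, 126, 8, 8, 53], [172.3, 129.4], [[172.3, 129.4], [7.3, 8.2]]), ([121, 131, 9, 8, 54], [125.0, 134.5], [[125.0, 134.5], [7.2, 8.5]]), ([186, 137, 8, 8, 56], [189.5, 140.5], [[189.5, 140.5], [7.5, 8.6]]), ([154, 140, 9, 9, 57], [158.1, 144.1], [[158.1, 144.1], [7.2, 8.9]]), ([357, 141, 24, 25, 473], [368.1, 153.3], [[368.0, 153.3], [24.0, 24.9]]), ([312, 266, 123, 54, 6247], [373.0, 292.7], [[372.0, 292.4], [59.9, 172.4]]), ([171, 304, 14, 24, 104], [175.0, 316.0], [[178.1, 315.2], [12.7, 24.8]])]
t [([247, 301, 31, 32, 230], [259.8, 318.3], [[261.7, 316.5], [30.4, 31.0]])]
((309.1936340332031, 372.7047119140625), (30.34430694580078, 49.14915084838867), 75.1430435180664) [[0.3959282  0.37149061 0.11      ]]
```

View pics/l1.png

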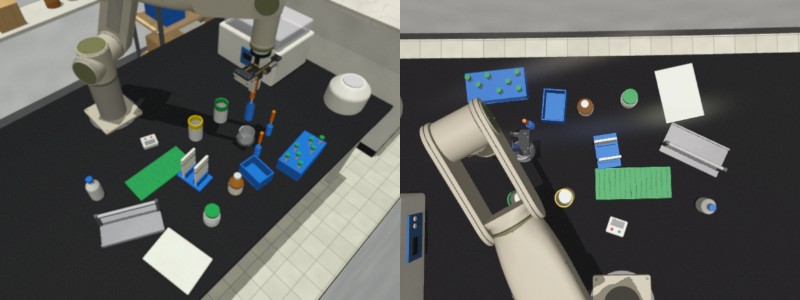

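The brush is held, and the green and yellow beakers have not moved (scene blobs unchanged). Now over to green.

Call:
apply_moves(
  delta_pos=[
    [-3, -0.4, 0],
    [-5, -0.3, 0],
    [-5, 0, 0],
    [-4.6, 0, 0],
    [0, 0, 0],
    [0, 0, 0],
    [0, 0, 0],
  ],
  twist=[0, 0, 0, 0, 0, 0, 0],
)

```text
t: 6.6
tool_pos: [0.4065, 0.3719, 0.3341]
orientation: [3.141, -0.002, -0.001]
force: [0.1, -0.9, -0.8]
opening: 0.0175
gripper_force: 25.0
```

```bash
python3 - <<'E'
from h import *
plan(.405,.372,.203)
s=cam('scene');print([r[1] for r in rings(s,GR)][0],proj(s,[[.405,.372,.11]]))
q=cv2.findNonZero(mask(s,*BL,(330,100,380,170)));print(q.reshape(-1,2).min(0),q.reshape(-1,2).max(0))
st=robot.read_state()['tool_pos'];print(proj(s,[st-[0,0,.189]]))
S=s['frame'][:,:,::-1];cv2.imwrite('pics/g1.png',cv2.resize(S[90:210,300:410],None,fx=4,fy=4))
E
```

```text
t 6.6 pos [0.4065 0.3719 0.3341] shift first (cm) [-0.14 -0.02 13.11] twist 0 or after twist [-0.14 -0.02 13.11] q6 2.22 toolx [ 1.    -0.001] tooly [-0.001 -1.   ]
[353.5, 167.2] [[352.6474354  164.01902008]]
[347 130] [362 159]
[[353.6145954  155.53868362]]
```

View pics/g1.png

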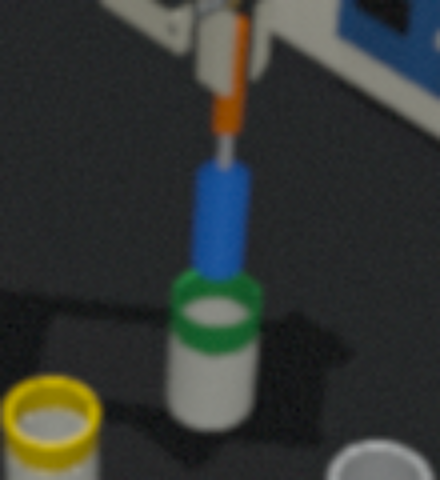

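The brush foot is centred over the green rim (crop foot 217,270; rim 216,300). Scrubbing.

Call:
apply_moves(
  delta_pos=[
    [-0.1, 0, 3],
    [0, 0, 3.5],
    [0, 0, 3.5],
    [0, 0, 3],
    [0, 0, 0],
    [0, 0, 0],
    [0, 0, 0],
  ],
  twist=[0, 0, 0, 0, 0, 0, 0],
)

```text
t: 7.52
tool_pos: [0.4057, 0.3727, 0.2067]
orientation: [-3.14, 0.001, -0.004]
force: [-0.4, -0.0, -0.5]
opening: 0.0177
gripper_force: 25.0
```

Call:
apply_moves(
  delta_pos=[
    [0, 0, -3],
    [0, 0, -3.5],
    [0, 0, 0],
    [0, 0, 0],
    [0, 0, 3.5],
    [0, 0, 3],
    [0, 0, 0],
    [0, 0, 0],
  ],
  twist=[0, 0, 0, 0, 0, 0, 0, 0],
)

```text
t: 8.52
tool_pos: [0.4047, 0.3721, 0.2051]
orientation: [3.142, -0.0, -0.0]
force: [-0.6, 0.2, -1.4]
opening: 0.0176
gripper_force: 25.0
```

Call:
apply_moves(
  delta_pos=[
    [0, 0, 0.5],
    [0, 0, -3],
    [0, 0, -4],
    [0, 0, -4],
    [0, 0, -2.5],
    [0, 3, 0],
    [0, 5, 0],
    [0, 3, 0],
  ],
  twist=[0, 0, 0, 0, 0, 0, 0, 0],
)

```text
t: 9.52
tool_pos: [0.4049, 0.2607, 0.3358]
orientation: [-3.141, 0.001, -0.003]
force: [0.7, 0.7, -1.7]
opening: 0.0176
gripper_force: 25.0
```

```bash
python3 - <<'E'
from h import *
plan(.4066,.2041,.203)
s=cam('scene');print([r[1] for r in rings(s,GR)],[r[1] for r in rings(s,YE)])
w=cam('wrist');print(rings(w,YE))
E
```

```text
t 9.53 pos [0.4049 0.2607 0.3358] shift first (cm) [ 0.15  5.67 13.28] twist 0 or after twist [ 0.15  5.67 13.28] q6 2.04 toolx [ 1.    -0.001] tooly [-0.001 -1.   ]
[[353.6, 165.9], [514.7, 219.2], [249.3, 277.8], [339.1, 336.1]] [[16.3, 27.9], [356.3, 16.3], [276.0, 57.9], [244.0, 66.4], [331.6, 95.9], [311.9, 195.2]]
[([332, 181, 65, 64, 1318], [367.2, 215.6], [[364.0, 212.4], [64.0, 65.0]]), ([261, 310, 13, 72, 557], [265.6, 346.3], [[266.9, 346.4], [13.5, 76.8]]), ([356, 310, 13, 72, 572], [363.3, 346.4], [[361.9, 346.2], [13.3, 76.5]]), ([69, 392, 458, 34, 11078], [311.0, 410.9], [[307.8, 407.3], [38.7, 518.0]])]
```

Call:
apply_moves(
  delta_pos=[
    [0.1, 3, 0],
    [0, 2.6, 0],
    [0, 0, 0],
    [0, 0, 0],
  ],
  twist=[0, 0, 0, 0],
)

```text
t: 10.12
tool_pos: [0.4058, 0.2069, 0.3351]
orientation: [-3.141, 0.0, -0.001]
force: [0.3, 1.5, -1.3]
opening: 0.0178
gripper_force: 25.0
```

```bash
python3 - <<'E'
from h import *
plan(.4066,.2041,.203)
w=cam('wrist');print([ (r[2],onz(w,[r[2][0]],.11).round(4)) for r in rings(w,YE)])
s=cam('scene');print([r[1] for r in rings(s,YE)][-1])
E
```

```text
t 10.12 pos [0.4058 0.2069 0.3351] shift first (cm) [ 0.07  0.29 13.21] twist 0 or after twist [ 0.07  0.29 13.21] q6 1.93 toolx [ 1. -0.] tooly [-0. -1.]
[([[315.6, 213.1], [63.5, 64.1]], array([[0.4099, 0.2066, 0.11  ]])), ([[266.9, 346.3], [13.4, 77.0]], array([[0.2552, 0.2626, 0.11  ]])), ([[361.9, 346.2], [13.3, 76.5]], array([[0.2552, 0.1535, 0.11  ]])), ([[308.7, 406.9], [40.0, 514.9]], array([[0.1717, 0.2151, 0.11  ]]))]
[312.3, 196.4]
```

Call:
apply_moves(
  delta_pos=[
    [0.2, 0.1, 3],
    [0, 0, 3.5],
    [0, 0, 3.5],
    [0, 0, 3.2],
    [0, 0, 0],
    [0, 0, 0],
    [0, 0, 0],
  ],
  twist=[0, 0, 0, 0, 0, 0, 0],
)

```text
t: 11.1
tool_pos: [0.4086, 0.2056, 0.2046]
orientation: [-3.141, -0.0, -0.004]
force: [1.0, -0.3, 0.1]
opening: 0.0177
gripper_force: 25.0
```

Call:
apply_moves(
  delta_pos=[
    [0, 0, -3],
    [0, 0, -3.5],
    [0, 0, 0],
    [0, 0, 0],
    [0, 0, 3.5],
    [0, 0, 3],
    [0, 0, 0],
    [0, 0, 0],
  ],
  twist=[0, 0, 0, 0, 0, 0, 0, 0],
)

```text
t: 12.1
tool_pos: [0.4077, 0.2051, 0.2032]
orientation: [3.142, -0.0, -0.0]
force: [-0.9, -0.7, -0.0]
opening: 0.0175
gripper_force: 25.0
```

Call:
apply_moves(
  delta_pos=[
    [0, 0, 0.3],
    [0, 0, -3],
    [0, 0, -4],
    [0, 0, -4],
    [0, 0, -2.5],
    [3, -3, 0],
    [4, -4, 0],
    [4, -4, 0],
  ],
  twist=[0, 0, 0, 0, 0, 0, 0, 0],
)

```text
t: 13.1
tool_pos: [0.5192, 0.3164, 0.3362]
orientation: [-3.14, 0.001, -0.004]
force: [0.7, 0.4, 0.7]
opening: 0.0176
gripper_force: 25.0
```

```bash
python3 - <<'E'
from h import *
plan(.5815,.365,.335)
s=cam('scene');print([r[1] for r in rings(s,GR)],[r[1] for r in rings(s,YE)])
E
```

```text
t 13.1 pos [0.5192 0.3164 0.3362] shift first (cm) [ 6.22 -4.86  0.14] twist 0 or after twist [ 6.22 -4.86  0.14] q6 2.03 toolx [ 1.    -0.001] tooly [-0.001 -1.   ]
[[352.6, 165.9], [514.9, 219.4], [249.3, 277.8], [339.1, 336.2]] [[16.3, 27.9], [335.0, 28.2], [276.2, 57.8], [243.9, 66.5], [383.7, 107.9], [312.1, 195.2]]
```

Call:
apply_moves(
  delta_pos=[
    [3.2, -2.5, 0],
    [3.1, -2.4, 0],
    [0, 0, 3],
    [0, 0, 4],
    [0, 0, 4],
    [0, 0, 2.5],
    [0, 0, 0],
    [0, 0, 0],
  ],
  twist=[0, 0, 0, 0, 0, 0, 0, 0],
)

```text
t: 14.15
tool_pos: [0.5811, 0.3642, 0.2007]
orientation: [-3.141, 0.0, -0.002]
force: [0.8, -0.7, 0.3]
opening: 0.0176
gripper_force: 25.0
```

```bash
python3 - <<'E'
from h import *
plan(.5815,.365,.2)
E
```

```text
t 14.15 pos [0.5811 0.3642 0.2007] shift first (cm) [ 0.04 -0.08  0.07] twist 0 or after twist [ 0.04 -0.08  0.07] q6 2.06 toolx [ 1. -0.] tooly [-0. -1.]
```

Call:
apply_moves(
  delta_pos=[
    [0, 0, 0.1],
    [0, 0, 0],
    [0, 0, 0],
  ],
  twist=[0, 0, 0],
)

```text
t: 14.52
tool_pos: [0.5808, 0.3641, 0.1989]
orientation: [-3.141, 0.0, -0.001]
force: [-1.4, 0.3, -0.7]
opening: 0.0173
gripper_force: 25.0
```

Call:
apply_moves(
  delta_pos=[
    [0, 0, 0],
    [0, 0, 0],
    [0, 0, 0],
    [0, 0, 0],
    [0, 0, 0],
    [0, 0, -1],
    [0, 0, -4],
    [0, 0, -6],
  ],
  twist=[0, 0, 0, 0, 0, 0, 0, 0],
  gripper=4.5,
)

```text
t: 15.52
tool_pos: [0.5796, 0.3635, 0.3079]
orientation: [3.14, -0.0, -0.006]
force: [1.0, 0.8, 0.3]
opening: 0.0453
gripper_force: 0.0
```

```bash
python3 - <<'E'
from h import *
s,t=look('l2');plan(.406,.372,.31,(1,0));plan(.406,.372,.31,(0,1))
print([r[1] for r in rings(s,GR)],[r[1] for r in rings(s,YE)])
m=mask(s,*OR,(380,150,412,205));q=cv2.findNonZero(m).reshape(-1,2);print(q.min(0),q.max(0))
cv2.imwrite('pics/b1.png',cv2.resize(s['frame'][130:270,330:450,::-1],None,fx=3,fy=3))
E
```

```text
t 15.62 pos [0.5832 0.3654 0.3194] shift first (cm) [-17.73  -0.65   0.72] twist 1.571 or after twist [-0.65 17.73  0.72] q6 2.06 toolx [ 1. -0.] tooly [-0. -1.]
t 15.62 pos [0.5832 0.3654 0.3194] shift first (cm) [-17.73  -0.65   0.72] twist -0.0 or after twist [-17.73  -0.65   0.72] q6 2.06 toolx [ 1. -0.] tooly [-0. -1.]
[[353.4, 166.0], [514.8, 219.3], [249.3, 277.8], [339.1, 336.2]] [[16.3, 27.9], [276.3, 57.7], [243.9, 66.6], [312.2, 195.0]]
[394 168] [403 193]
```

View pics/b1.png

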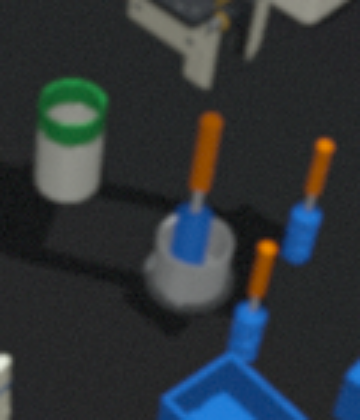

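The brush is back upright in its cup. Next is the yellow beaker.

Call:
apply_moves(
  delta_pos=[
    [-3, 2, 0],
    [-4.5, 4, 0],
    [-4.5, 4, 0],
    [-4.5, 4, 0],
    [-1, 2, 0],
    [0, 0, 3],
    [0, 0, 0],
    [0, 0, 0],
  ],
  twist=[0, 0, 0, 0, 0, 0, 0, 0],
  gripper=9.3,
)

```text
t: 16.62
tool_pos: [0.4059, 0.2043, 0.2798]
orientation: [-3.141, 0.0, -0.001]
force: [0.0, -0.6, 0.2]
opening: 0.093
gripper_force: 0.0
```

```bash
python3 - <<'E'
from h import *
plan(.4075,.205,.1,(0,1))
w=cam('wrist');print([ (r[2],onz(w,[r[2][0]],.11).round(4)) for r in rings(w,YE)])
s=cam('scene');print([r[1] for r in rings(s,YE)][-1])
E
```

```text
t 16.62 pos [0.4059 0.2043 0.2798] shift first (cm) [ 0.14 -0.06 17.98] twist -0.0 or after twist [ 0.14 -0.06 17.98] q6 1.92 toolx [ 1. -0.] tooly [-0. -1.]
[([[312.7, 223.9], [74.2, 75.3]], array([[0.41  , 0.2066, 0.11  ]])), ([[534.4, 342.4], [42.7, 72.8]], array([[ 0.289 , -0.0154,  0.11  ]])), ([[94.5, 342.2], [42.4, 72.4]], array([[0.2898, 0.4258, 0.11  ]])), ([[485.4, 405.0], [34.3, 483.9]], array([[0.2159, 0.0253, 0.11  ]]))]
[312.2, 195.2]
```

Call:
apply_moves(
  delta_pos=[
    [0.2, -0.1, 3],
    [0, 0, 5],
    [0, 0, 5],
    [0, 0, 3],
    [0, 0, 2],
    [0, 0, 0],
    [0, 0, 0],
  ],
  twist=[0, 0, 0, 0, 0, 0, 0],
)

```text
t: 17.6
tool_pos: [0.4086, 0.2055, 0.1]
orientation: [-3.141, -0.0, -0.002]
force: [0.9, 0.5, 0.8]
opening: 0.093
gripper_force: 0.0
```

Call:
apply_moves(
  delta_pos=[
    [0, 0, 0],
    [0, 0, 0],
    [0, 0, 0],
    [0, 0, 0],
    [0, 0, 0],
    [0, 0, 0],
    [0, 0, 0],
    [0, 0, 0],
  ],
  twist=[0, 0, 0, 0, 0, 0, 0, 0],
  gripper=0,
  squeeze=25,
)

```text
t: 18.6
tool_pos: [0.4079, 0.2052, 0.099]
orientation: [-3.141, 0.0, -0.001]
force: [0.0, 0.3, 4.8]
opening: 0.0642
gripper_force: 24.9
```

Call:
apply_moves(
  delta_pos=[
    [0, 0, -2],
    [0, 0, -4],
    [0, 0, -4],
    [0, 0, -2],
    [0, 3, 0],
    [0.5, 5, 0],
    [0.5, 5.5, 0],
    [0.5, 5.5, 0],
  ],
  twist=[0, 0, 0, 0, 0, 0, 0, 0],
)

```text
t: 19.6
tool_pos: [0.4218, 0.0136, 0.2177]
orientation: [-3.142, -0.001, 0.002]
force: [0.2, -0.5, -1.9]
opening: 0.0645
gripper_force: 24.9
```

```bash
python3 - <<'E'
from h import *
plan(.453,-.145,.22,(0,1))
s,t=look('l3');print([r[1] for r in rings(s,GR)],[r[1] for r in rings(s,YE)])
E
```

```text
t 19.6 pos [0.4218 0.0136 0.2177] shift first (cm) [ 3.11 15.86 -0.23] twist 0.0 or after twist [ 3.12 15.86 -0.23] q6 1.48 toolx [1. 0.] tooly [ 0. -1.]
[[353.5, 165.9], [514.8, 219.3], [249.1, 278.1], [339.1, 336.1]] [[318.0, 7.0], [16.3, 27.8], [346.4, 21.2], [282.2, 54.7], [260.1, 203.4]]
```

View pics/l3.png

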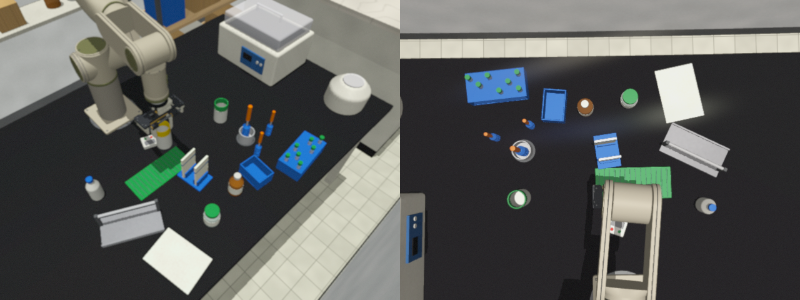

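The yellow beaker is held upright in the gripper. On to the mat.

Call:
apply_moves(
  delta_pos=[
    [0.8, 5, 0],
    [0.8, 5, 0],
    [0.8, 4, 0],
    [0.7, 1.9, 0],
    [0, 0, 4],
    [0, 0, 4],
    [0, 0, 0],
    [0, 0, 0],
  ],
  twist=[0, 0, 0, 0, 0, 0, 0, 0],
)

```text
t: 20.7
tool_pos: [0.4542, -0.1435, 0.1399]
orientation: [3.141, 0.001, 0.001]
force: [0.7, 0.5, -2.4]
opening: 0.0642
gripper_force: 24.9
```

Call:
apply_moves(
  delta_pos=[
    [0, 0, 2],
    [0, 0, 1.1],
    [0, 0, 0],
    [0, 0, 0],
  ],
  twist=[0, 0, 0, 0],
)

```text
t: 21.2
tool_pos: [0.4542, -0.1441, 0.1087]
orientation: [3.141, -0.0, 0.002]
force: [-0.6, 0.5, -1.5]
opening: 0.0643
gripper_force: 24.9
```

Call:
apply_moves(
  delta_pos=[
    [0, 0, 0.3],
    [0, 0, 0],
    [0, 0, 0],
  ],
  twist=[0, 0, 0],
)

```text
t: 21.58
tool_pos: [0.4538, -0.1441, 0.105]
orientation: [3.141, -0.0, 0.001]
force: [0.7, 1.0, -0.4]
opening: 0.0645
gripper_force: 24.9
```

Call:
apply_moves(
  delta_pos=[
    [0, 0, 0],
    [0, 0, 0],
    [0, 0, 0],
    [0, 0, 0],
    [0, 0, -2],
    [0, 0, -5],
    [0, 0, -6],
    [0, 0, -6],
  ],
  twist=[0, 0, 0, 0, 0, 0, 0, 0],
  gripper=9.3,
)

```text
t: 22.58
tool_pos: [0.4532, -0.1438, 0.2964]
orientation: [-3.141, 0.0, 0.0]
force: [1.3, -0.3, -0.3]
opening: 0.093
gripper_force: 0.0
```

Call:
apply_moves(
  delta_pos=[
    [0, -4, -2],
    [-0.4, -6, 0],
    [-0.5, -6, 0],
    [-0.5, -6, 0],
    [-0.5, -6, 0],
    [-0.5, -6, 0],
    [-0.5, -6, 0],
    [-0.5, -6, 0],
  ],
  twist=[0, 0, 0, 0, 0, 0, 0, 0],
)

```text
t: 23.58
tool_pos: [0.4191, 0.3181, 0.3148]
orientation: [-3.141, -0.0, -0.001]
force: [1.0, -0.3, -0.6]
opening: 0.0932
gripper_force: 0.0
```

```bash
python3 - <<'E'
from h import *
plan(.406,.372,.28,(0,1))
w=cam('wrist');print([ (r[2],onz(w,[r[2][0]],.11).round(4)) for r in rings(w,GR)])
s,t=look('l4');print([r[1] for r in rings(s,GR)],[r[1] for r in rings(s,YE)])
r=[(r[2],onz(t,[r[2][0]],.116).round(4)) for r in rings(t,YE)];print(r);print([(r[2],onz(t,[r[2][0]],.11).round(4)) for r in rings(t,GR)][-1])
E
```

```text
t 23.57 pos [0.4191 0.3181 0.3148] shift first (cm) [-1.31 -5.39  3.48] twist 0.0 or after twist [-1.31 -5.39  3.48] q6 2.12 toolx [1. 0.] tooly [ 0. -1.]
[([[565.1, 179.6], [103.0, 302.2]], array([[0.4612, 0.0694, 0.11  ]])), ([[257.0, 231.5], [66.7, 67.1]], array([[0.4083, 0.3759, 0.11  ]]))]
[[353.4, 166.1], [514.7, 219.3], [254.6, 275.6], [339.1, 336.2]] [[16.4, 27.9], [310.4, 16.9], [276.4, 57.7], [243.8, 66.3], [221.4, 272.7]]
[([[417.8, 293.0], [28.6, 31.6]], array([[ 0.4529, -0.1437,  0.116 ]]))]
([[373.2, 292.1], [59.7, 170.5]], array([[ 0.4563, -0.0454,  0.11  ]]))
```

View pics/l4.png

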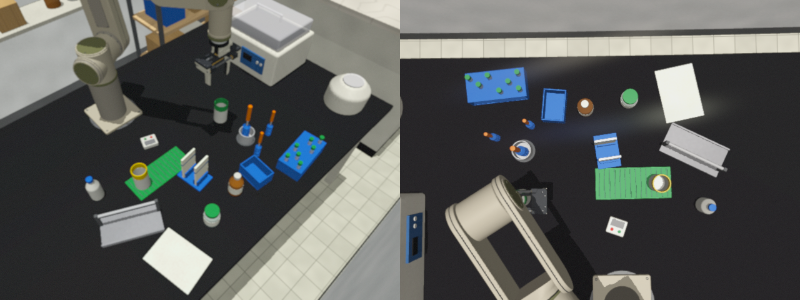

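Yellow stands upright on the mat at about (0.453, -0.144). Now the green beaker.

Call:
apply_moves(
  delta_pos=[
    [-0.7, -3, 0],
    [-0.5, -2.5, 0],
    [0, 0, 3],
    [0, 0, 5],
    [0, 0, 5],
    [0, 0, 5],
    [0, 0, 3.5],
    [0, 0, 0],
  ],
  twist=[0, 0, 0, 0, 0, 0, 0, 0],
)

```text
t: 24.72
tool_pos: [0.406, 0.3683, 0.0965]
orientation: [3.137, -0.002, -0.008]
force: [-0.7, 0.3, 0.1]
opening: 0.093
gripper_force: 0.0
```

Call:
apply_moves(
  delta_pos=[
    [0, 0, 0],
    [0, 0, 0],
    [0, 0, 0],
    [0, 0, 0],
    [0, 0, 0],
    [0, 0, 0],
    [0, 0, 0],
    [0, 0, 0],
  ],
  twist=[0, 0, 0, 0, 0, 0, 0, 0],
  gripper=0,
)

```text
t: 25.72
tool_pos: [0.4087, 0.372, 0.1014]
orientation: [-3.14, -0.0, -0.004]
force: [0.2, 0.8, 7.1]
opening: 0.0663
gripper_force: 26.9
```

Call:
apply_moves(
  delta_pos=[
    [0, 0, -2],
    [0, 0, -4],
    [0, 0, -4],
    [0, 0, -2],
    [0, 3, 0],
    [0.5, 5, 0],
    [0.5, 5.5, 0],
    [0.5, 5.5, 0],
  ],
  twist=[0, 0, 0, 0, 0, 0, 0, 0],
)

```text
t: 26.72
tool_pos: [0.422, 0.1794, 0.2192]
orientation: [3.141, 0.001, -0.001]
force: [0.3, 0.1, -1.6]
opening: 0.0666
gripper_force: 26.9
```

Call:
apply_moves(
  delta_pos=[
    [0.5, 5.5, 0],
    [0.5, 5.5, 0],
    [0.5, 5.5, 0],
    [0.7, 3, 0],
    [0, 0, 0],
    [0, 0, 0],
  ],
  twist=[0, 0, 0, 0, 0, 0],
)

```text
t: 27.48
tool_pos: [0.4441, -0.0135, 0.2193]
orientation: [-3.141, 0.001, 0.002]
force: [0.9, 0.6, -1.2]
opening: 0.0662
gripper_force: 26.9
```

```bash
python3 - <<'E'
from h import *
plan(.45,-.025,.105,(0,1))
s=cam('scene');print([r[1] for r in rings(s,GR)],[r[1] for r in rings(s,YE)])
E
```

```text
t 27.48 pos [ 0.4441 -0.0135  0.2193] shift first (cm) [ 0.6   1.15 11.43] twist -0.001 or after twist [ 0.6   1.15 11.43] q6 1.43 toolx [ 1.    -0.001] tooly [-0.001 -1.   ]
[[259.1, 217.5], [514.8, 219.3], [254.3, 276.3], [339.1, 336.1]] [[318.0, 6.9], [16.3, 27.9], [346.2, 21.3], [277.8, 56.9], [248.5, 201.6], [221.4, 272.6]]
```

Call:
apply_moves(
  delta_pos=[
    [0.6, 0.8, 3],
    [0, 0, 4],
    [0, 0, 2.5],
    [0, 0, 1.5],
    [0, 0, 0],
    [0, 0, 0],
    [0, 0, 0],
  ],
  twist=[0, 0, 0, 0, 0, 0, 0],
)

```text
t: 28.4
tool_pos: [0.4515, -0.022, 0.1109]
orientation: [3.141, -0.0, 0.003]
force: [-1.0, 0.7, -2.0]
opening: 0.0662
gripper_force: 24.5
```

Call:
apply_moves(
  delta_pos=[
    [0, 0, 0.3],
    [0, 0, 0],
    [0, 0, 0],
  ],
  twist=[0, 0, 0],
)

```text
t: 28.78
tool_pos: [0.4505, -0.022, 0.1066]
orientation: [-3.142, 0.001, 0.0]
force: [0.1, -0.8, -1.7]
opening: 0.066
gripper_force: 24.5
```

Call:
apply_moves(
  delta_pos=[
    [0, 0, 0],
    [0, 0, 0],
    [0, 0, 0],
    [0, 0, 0],
    [0, 0, -2],
    [0, 0, -5],
    [0, 0, -6],
    [0, 0, -6],
  ],
  twist=[0, 0, 0, 0, 0, 0, 0, 0],
  gripper=9.3,
)

```text
t: 29.78
tool_pos: [0.4502, -0.0219, 0.2984]
orientation: [-3.142, 0.0, 0.0]
force: [1.0, -0.2, 0.4]
opening: 0.0929
gripper_force: 0.0
```

```bash
python3 - <<'E'
from h import *
s=cam('scene');w=cam('wrist','w5.png');print([r[1] for r in rings(s,GR)],[r[1] for r in rings(s,YE)],robot.read_state()['q'].round(2))
# plates: closing dir = plate normal ; plate direction from top ends
u=np.array([.5391,.0767])-np.array([.5498,-.0018]);v=np.array([.6008,.0904])-[.6132,.0123];print(u/np.hypot(*u),v/np.hypot(*v))
plan(.543,.037,.27,(.99,.137));plan(.607,.0505,.27,(.99,.137))
P=[[.5391,.0767,.142],[.5498,-.0018,.142],[.6008,.0904,.142],[.6132,.0123,.142]];print(proj(w,P).round(0).tolist())
E
```

```text
[[514.7, 219.2], [253.1, 275.2], [339.1, 336.2]] [[318.0, 6.9], [16.3, 27.9], [346.9, 21.0], [281.2, 55.6], [241.1, 181.6], [221.4, 272.7]] [-0.16 -0.3   1.79 -0.    1.65  1.41]
[-0.13505688  0.99083785] [-0.1568067   0.98762931]
t 29.88 pos [ 0.4536 -0.0224  0.3048] shift first (cm) [ 8.9  -5.95  3.57] twist 1.433 or after twist [-4.67 -9.63  3.57] q6 1.41 toolx [ 1. -0.] tooly [-0. -1.]
t 29.88 pos [ 0.4536 -0.0224  0.3048] shift first (cm) [15.3  -7.3   3.65] twist 1.433 or after twist [ -5.13 -16.16   3.65] q6 1.41 toolx [ 1. -0.] tooly [-0. -1.]
[[196.0, 131.0], [290.0, 117.0], [175.0, 53.0], [271.0, 35.0]]
```

View pics/w5.png

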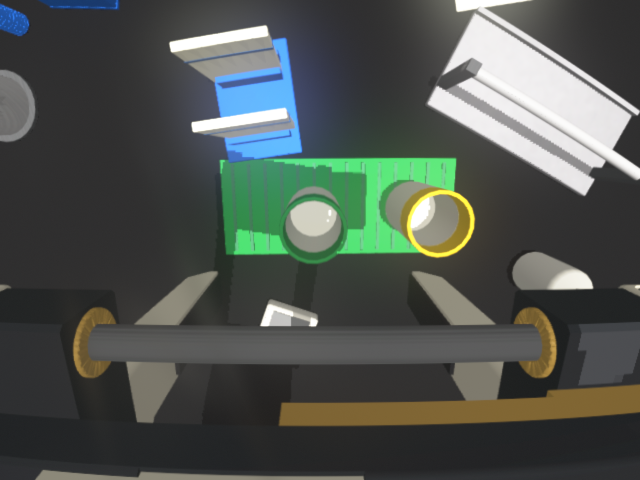

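Both beakers stand on the mat, with the green ring at (313,228) and yellow at (438,223). The plate tops at (194,128)-(290,115) and (174,45)-(270,30) match their projections within about 8 px. I'm turning the tool the long way round for the plates, because joint 6 would run out of range the other way.

Call:
apply_moves(
  delta_pos=[
    [0, 0, 0],
    [0, 0, 0],
    [0, 0, 0],
    [0, 0, 0],
    [0, 0, 0],
    [0, 0, 0],
    [0, 0, 0],
    [0, 0, 0],
  ],
  twist=[-0.17, -0.17, -0.17, -0.17, -0.17, -0.17, -0.17, -0.17],
  gripper=4.5,
)

```text
t: 30.88
tool_pos: [0.4505, -0.0219, 0.2961]
orientation: [-2.437, -1.982, 0.0]
force: [0.5, -0.1, -0.8]
opening: 0.0451
gripper_force: 0.0
```

Call:
apply_moves(
  delta_pos=[
    [0, 0, 0],
    [0, 0, 0],
    [1.6, 3, 0],
    [1.6, 3.5, 0],
    [1.5, 3.2, 0],
    [0, 0, 0],
    [0, 0, 0],
  ],
  twist=[-0.17, -0.178, 0, 0, 0, 0, 0],
)

```text
t: 31.75
tool_pos: [0.5397, 0.0377, 0.296]
orientation: [-2.063, -2.368, 0.002]
force: [-0.8, -0.1, 0.2]
opening: 0.0449
gripper_force: 0.0
```

```bash
python3 - <<'E'
from h import *
plan(.5445,.0375,.14,(.99,.137))
w=cam('wrist','w6.png');s=cam('scene');t=cam('top')
P=[[.5391,.0767,.142],[.5498,-.0018,.142],[.6008,.0904,.142],[.6132,.0123,.142]];print(proj(w,P).round(0).tolist())
print([(r[2],onz(t,[r[2][0]],.116).round(3)) for r in rings(t,YE)])
E
```

```text
t 31.75 pos [0.5397 0.0377 0.296 ] shift first (cm) [-0.08  0.49 15.6 ] twist -0.0 or after twist [-0.08  0.49 15.6 ] q6 -0.16 toolx [-0.137  0.991] tooly [0.991 0.137]
[[319.0, 185.0], [319.0, 277.0], [396.0, 179.0], [393.0, 271.0]]
[([[418.0, 293.0], [28.6, 31.3]], array([[ 0.453, -0.144,  0.116]]))]
```

View pics/w6.png

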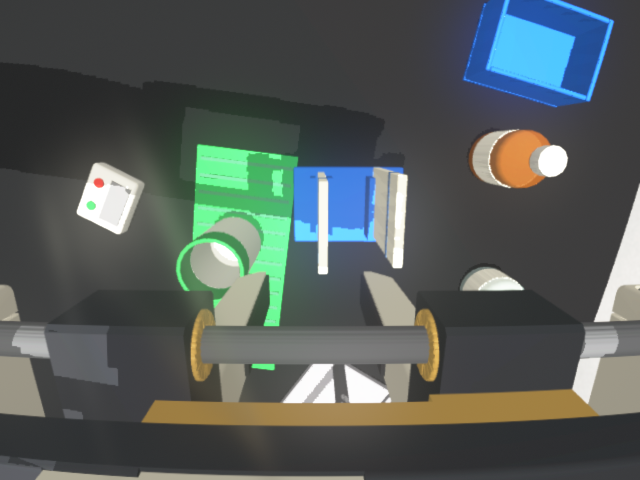

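The near plate's top edge is at (323,173)-(323,273), between the fingers. Lowering and gripping it.

Call:
apply_moves(
  delta_pos=[
    [0.1, 0.6, 3],
    [0, 0, 5],
    [0, 0, 4],
    [0, 0, 3],
    [0, 0, 0.6],
    [0, 0, 0],
    [0, 0, 0],
  ],
  twist=[0, 0, 0, 0, 0, 0, 0],
)

```text
t: 32.78
tool_pos: [0.5472, 0.0395, 0.1428]
orientation: [2.063, 2.366, 0.003]
force: [0.6, 0.1, 0.4]
opening: 0.0452
gripper_force: 0.0
```

Call:
apply_moves(
  delta_pos=[
    [0, 0, 0],
    [0, 0, 0],
    [0, 0, 0],
    [0, 0, 0],
    [0, 0, 0],
    [0, 0, 0],
    [0, 0, 0],
    [0, 0, 0],
  ],
  twist=[0, 0, 0, 0, 0, 0, 0, 0],
  gripper=0,
  squeeze=30,
)

```text
t: 33.78
tool_pos: [0.5461, 0.0397, 0.1406]
orientation: [2.064, 2.368, 0.0]
force: [0.8, -0.5, -1.1]
opening: 0.0079
gripper_force: 30.0
```

Call:
apply_moves(
  delta_pos=[
    [0, 0, -2],
    [0, 0, -4],
    [0, 0, -4],
    [0, 0, -4],
    [0, 0, 0],
    [0, 0, 0],
  ],
  twist=[0, 0, 0, 0, 0, 0],
)

```text
t: 34.52
tool_pos: [0.5457, 0.0397, 0.2803]
orientation: [-2.064, -2.368, 0.0]
force: [0.0, -0.8, -2.3]
opening: 0.0078
gripper_force: 30.0
```

```bash
python3 - <<'E'
from h import *
x=np.array([.896,-.443]);y=np.array([.443,.896])
t=cam('top')
A=onz(t,[[436,196],[528.3,239.3],[506,283.3],[415,240.7]],.012)[:,:2];c=A.mean(0)
b=onz(t,[[428.3,228.3],[520,270]],.085)[:,:2].mean(0)
print(c,b,(b-c)@x,(b-c)@y)
o=b+.03*x; print('origin from bar',o)
for yy in(.052,-.052):print(yy,o+.005*x+yy*y)
plan(*(o+.005*x+.052*y),.28,x)
cv2.imwrite('pics/l5.png',np.hstack([t['frame'][150:350,300:560],cam('scene')['frame'][180:380,190:400]])[:,:,::-1])
E
```

```text
[ 0.57511049 -0.29289244] [ 0.5496143  -0.27953957] -0.02875991486846715 0.0006693570079415147
origin from bar [ 0.5764943  -0.29282957]
0.052 [ 0.6040103  -0.24845257]
-0.052 [ 0.5579383  -0.34163657]
t 34.58 pos [0.5453 0.0397 0.2793] shift first (cm) [-29.34   1.88  -0.08] twist 0.596 or after twist [-23.23  18.03  -0.08] q6 -0.16 toolx [-0.137  0.991] tooly [0.991 0.137]
```

View pics/l5.png

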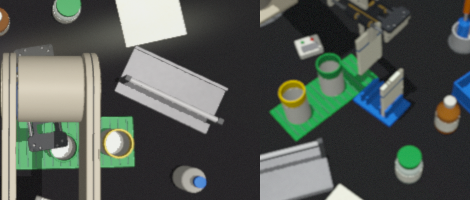

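Call:
apply_moves(
  delta_pos=[
    [0, 0, -2],
    [0, 0, 0],
    [0, 0, 0],
    [0, 0, 0],
    [-2, 1, 0],
    [-4.2, 2.25, 0],
    [-4.2, 2.25, 0],
    [-4.2, 2.25, 0],
  ],
  twist=[0, 0.15, 0.15, 0.15, 0.146, 0, 0, 0],
)

```text
t: 35.62
tool_pos: [0.5541, -0.1267, 0.3015]
orientation: [2.668, 1.658, 0.0]
force: [-0.0, 0.0, -1.5]
opening: 0.0076
gripper_force: 30.0
```

Call:
apply_moves(
  delta_pos=[
    [-4.2, 2.25, 0],
    [-4.2, 2.25, 0],
    [-4.2, 2.25, 0],
    [-4.2, 2.25, 0],
    [-2, 1.2, 0],
    [0, 0, 0],
    [0, 0, 0],
  ],
  twist=[0, 0, 0, 0, 0, 0, 0],
)

```text
t: 36.5
tool_pos: [0.5623, -0.3384, 0.3009]
orientation: [-2.668, -1.658, -0.0]
force: [-0.1, -0.0, -1.3]
opening: 0.008
gripper_force: 30.0
```

```bash
python3 - <<'E'
from h import *
plan(.558,-.3416,.141,(.896,-.443))
s=cam('scene');t=cam('top')
a=cv2.resize(s['frame'][240:400,130:290],(590,590),interpolation=cv2.INTER_CUBIC);cv2.imwrite('pics/p1.png',a[:,:,::-1])
E
```

```text
t 36.5 pos [ 0.5623 -0.3384  0.3009] shift first (cm) [-0.49 -0.24 15.99] twist 0.0 or after twist [-0.49 -0.24 15.99] q6 -0.16 toolx [0.443 0.897] tooly [ 0.897 -0.443]
```

View pics/p1.png

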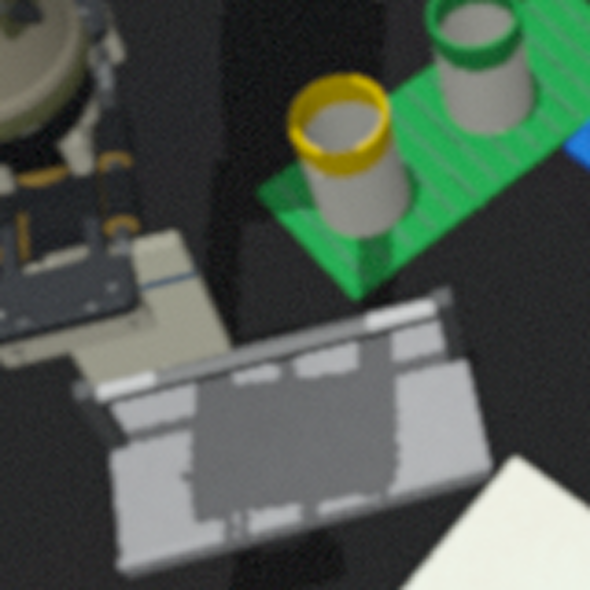

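Call:
apply_moves(
  delta_pos=[
    [-0.4, -0.1, 3],
    [0, 0, 5],
    [0, 0, 4],
    [0, 0, 2],
    [0, 0, 1.4],
    [0, 0, 0],
    [0, 0, 0],
    [0, 0, 0],
  ],
  twist=[0, 0, 0, 0, 0, 0, 0, 0],
)

```text
t: 37.6
tool_pos: [0.5604, -0.3428, 0.1484]
orientation: [2.666, 1.657, 0.002]
force: [0.5, -0.8, -1.6]
opening: 0.008
gripper_force: 30.0
```

Call:
apply_moves(
  delta_pos=[
    [0, 0, 0.3],
    [0, 0, 0.1],
    [0, 0, 0],
    [0, 0, 0],
  ],
  twist=[0, 0, 0, 0],
)

```text
t: 38.1
tool_pos: [0.5596, -0.3422, 0.1426]
orientation: [-2.669, -1.658, -0.0]
force: [0.9, -0.2, -1.6]
opening: 0.0079
gripper_force: 30.0
```

Call:
apply_moves(
  delta_pos=[
    [0, 0, 0.2],
    [0, 0, 0],
    [0, 0, 0],
  ],
  twist=[0, 0, 0],
)

```text
t: 38.48
tool_pos: [0.5596, -0.3422, 0.1407]
orientation: [2.668, 1.658, 0.0]
force: [1.6, -0.1, -0.8]
opening: 0.0078
gripper_force: 30.0
```

Call:
apply_moves(
  delta_pos=[
    [0, 0, 0.1],
    [0, 0, 0],
    [0, 0, 0],
    [0, 0, 0],
  ],
  twist=[0, 0, 0, 0],
)

```text
t: 38.98
tool_pos: [0.5598, -0.3423, 0.1406]
orientation: [2.668, 1.657, 0.001]
force: [-2.3, 1.2, 5.3]
opening: 0.008
gripper_force: 30.0
```

Call:
apply_moves(
  delta_pos=[
    [0, 0, 0],
    [0, 0, 0],
    [0, 0, 0],
    [0, 0, 0],
  ],
  twist=[0, 0, 0, 0],
  gripper=2.4,
)

```text
t: 39.48
tool_pos: [0.5595, -0.3421, 0.1394]
orientation: [-2.668, -1.658, 0.0]
force: [-0.1, 0.1, 0.3]
opening: 0.0243
gripper_force: 0.0
```

Call:
apply_moves(
  delta_pos=[
    [0, -0.6, 0],
    [0, -0.6, 0],
    [0, -0.6, 0],
    [0, -0.6, 0],
    [0, -0.6, 0],
    [0, -0.6, 0],
    [0, 0, 0],
    [0, 0, 0],
  ],
  twist=[0, 0, 0, 0, 0, 0, 0, 0],
)

```text
t: 40.48
tool_pos: [0.5274, -0.3263, 0.1398]
orientation: [2.668, 1.658, 0.0]
force: [-0.6, 0.6, -1.0]
opening: 0.0242
gripper_force: 0.2
```

```bash
python3 - <<'E'
from h import *
s=cam('scene')
a=cv2.resize(s['frame'][240:400,130:290],(590,590),interpolation=cv2.INTER_CUBIC);cv2.imwrite('pics/p2.png',a[:,:,::-1])
E
```

```text
(no output)
```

View pics/p2.png

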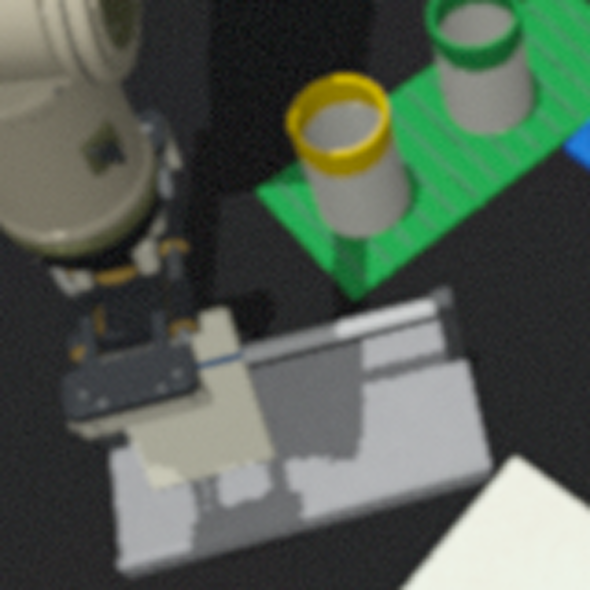

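The plate leans towards the bar with its foot on the base at about (200,470) in the crop. Opening wider and lifting clear.

Call:
apply_moves(
  delta_pos=[
    [0, 0, 0],
    [0, 0, 0],
    [0, 0, 0],
    [0, 0, 0],
    [0, 0, -2],
    [0, 0, -4],
    [0, 0, -5],
    [0, 0, -5],
  ],
  twist=[0, 0, 0, 0, 0, 0, 0, 0],
  gripper=5,
)

```text
t: 41.52
tool_pos: [0.5272, -0.3262, 0.3029]
orientation: [2.667, 1.657, 0.001]
force: [0.0, -0.3, 0.1]
opening: 0.0501
gripper_force: 0.0
```

```bash
python3 - <<'E'
from h import *
plan(.61,.053,.29,(.99,.15))
s=cam('scene');w=cam('wrist')
a=cv2.resize(s['frame'][180:400,130:400],None,fx=1.7,fy=1.7);b=cv2.resize(w['frame'][:300],None,fx=.5,fy=.5)
o=np.zeros((374,459+320,3),np.uint8);o[:374,:459]=a[:374];o[:150,459:]=b;cv2.imwrite('pics/p3.png',o[:,:,::-1])
E
```

```text
t 41.52 pos [ 0.5272 -0.3262  0.3029] shift first (cm) [37.66 -9.38  1.27] twist -0.609 or after twist [36.25 13.86  1.27] q6 -0.18 toolx [0.443 0.896] tooly [ 0.896 -0.443]
```

View pics/p3.png

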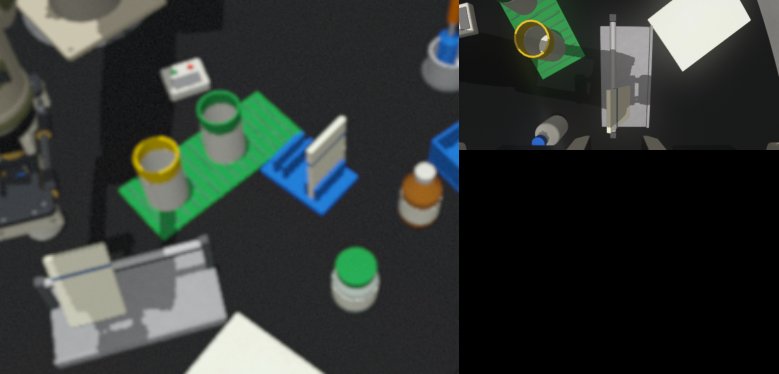

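Plate 1 leans on the bar. I've now viewed more pictures than the 14 allowed, so I'll check the rest from numbers only. Next is plate 2.

Call:
apply_moves(
  delta_pos=[
    [0, 0, 0],
    [0, 0, 0],
    [0, 0, 0],
    [0, 0, 0],
    [3, 1.2, 0],
    [5.2, 2, 0],
    [5.2, 2, 0],
    [5.2, 2, 0],
  ],
  twist=[-0.152, -0.152, -0.152, -0.153, 0, 0, 0, 0],
  gripper=4.5,
)

```text
t: 42.62
tool_pos: [0.5708, -0.13, 0.3006]
orientation: [2.049, 2.38, 0.001]
force: [0.3, 0.2, -0.1]
opening: 0.0451
gripper_force: 0.0
```

Call:
apply_moves(
  delta_pos=[
    [5.2, 2, 0],
    [5.2, 2, 0],
    [5.2, 2, 0],
    [2, 0.7, 0],
    [0, 0, 0],
    [0, 0, 0],
    [0, 0, 0],
  ],
  twist=[0, 0, 0, 0, 0, 0, 0],
)

```text
t: 43.5
tool_pos: [0.6106, 0.0508, 0.2998]
orientation: [2.051, 2.379, -0.0]
force: [-0.1, 0.4, -0.4]
opening: 0.0449
gripper_force: 0.0
```

```bash
python3 - <<'E'
from h import *
plan(.609,.053,.141,(.99,.15))
w=cam('wrist');t=cam('top')
P=[[.6008,.0904,.142],[.6132,.0123,.142],[.607,.0513,.142]];print(proj(w,P).round(0).tolist())
m=mask(w,(0,0,150),(180,70,255),(260,120,420,300));n,l,st,ce=cv2.connectedComponentsWithStats(m)
for i in range(1,n):
    if st[i,4]>150:
        r=cv2.minAreaRect(np.argwhere(l==i)[:,::-1].astype(np.float32));B=cv2.boxPoints(r)
        print(st[i],r,onz(w,[r[0]],.142).round(4),onz(w,B,.142).round(4)[:,:2].tolist())
g=cv2.cvtColor(w['frame'],cv2.COLOR_RGB2GRAY)
for v in(190,230,260):print(v,g[v,290:360:3].tolist())
E
```

```text
t 43.5 pos [0.6106 0.0508 0.2998] shift first (cm) [ 0.25 -0.13 15.88] twist -0.002 or after twist [ 0.25 -0.13 15.88] q6 -0.15 toolx [-0.147  0.989] tooly [0.989 0.147]
[[308.0, 183.0], [310.0, 273.0], [309.0, 229.0]]
[411 142   9  39 258] ((415.0, 161.0), (38.0, 8.0), 90.0) [[0.6851 0.1211 0.142 ]] [[0.6787, 0.1356], [0.6852, 0.1366], [0.6917, 0.1064], [0.685, 0.1054]]
[309 170  11 101 959] ((314.0, 220.0), (100.0, 10.0), 90.0) [[0.61   0.0599 0.142 ]] [[0.5998, 0.1008], [0.608, 0.102], [0.621, 0.0162], [0.6122, 0.0149]]
[ 364  272   56   28 1032] ((391.4999694824219, 285.4999694824219), (54.99999237060547, 26.999996185302734), -0.0) [[0.6874 0.0111 0.142 ]] [[0.6653, -0.0053], [0.6606, 0.0201], [0.7092, 0.0271], [0.715, 0.0017]]
190 [120, 121, 121, 120, 120, 120, 119, 246, 249, 249, 136, 119, 119, 119, 118, 118, 118, 101, 56, 55, 54, 53, 52, 52]
230 [187, 187, 187, 187, 185, 166, 160, 249, 249, 248, 116, 120, 183, 188, 188, 188, 188, 90, 75, 74, 73, 72, 71, 71]
260 [80, 81, 80, 80, 80, 80, 85, 248, 248, 248, 78, 77, 76, 76, 76, 75, 74, 74, 73, 72, 72, 71, 71, 71]
```

Call:
apply_moves(
  delta_pos=[
    [0.4, 0, 3],
    [0, 0, 5],
    [0, 0, 4],
    [0, 0, 3],
    [0, 0, 0.9],
    [0, 0, 0],
    [0, 0, 0],
  ],
  twist=[0, 0, 0, 0, 0, 0, 0],
)

```text
t: 44.48
tool_pos: [0.6112, 0.0563, 0.1427]
orientation: [2.048, 2.38, 0.003]
force: [-0.6, 0.6, -0.3]
opening: 0.0451
gripper_force: 0.0
```

Call:
apply_moves(
  delta_pos=[
    [0, 0, 0],
    [0, 0, 0],
    [0, 0, 0],
    [0, 0, 0],
    [0, 0, 0],
    [0, 0, 0],
    [0, 0, 0],
    [0, 0, 0],
  ],
  twist=[0, 0, 0, 0, 0, 0, 0, 0],
  gripper=0,
  squeeze=30,
)

```text
t: 45.48
tool_pos: [0.61, 0.0565, 0.1407]
orientation: [-2.049, -2.382, -0.0]
force: [-0.1, -0.5, 1.3]
opening: 0.0078
gripper_force: 30.0
```

Call:
apply_moves(
  delta_pos=[
    [0, 0, -2],
    [0, 0, -4],
    [0, 0, -4],
    [0, 0, -4],
    [0, 0, -2],
    [0, 0, 0],
    [0, 0, 0],
  ],
  twist=[0, 0, 0, 0, 0, 0, 0],
)

```text
t: 46.35
tool_pos: [0.6094, 0.0564, 0.2986]
orientation: [-2.047, -2.38, 0.003]
force: [-0.3, 0.2, -2.0]
opening: 0.0078
gripper_force: 30.0
```

```bash
python3 - <<'E'
from h import *
plan(.606,-.248,.3,(.896,-.443))
E
```

```text
t 46.35 pos [0.6094 0.0564 0.2986] shift first (cm) [-30.05  -4.88  -0.14] twist 0.609 or after twist [-27.44  13.19  -0.14] q6 -0.14 toolx [-0.149  0.989] tooly [0.989 0.149]
```

Call:
apply_moves(
  delta_pos=[
    [0, 0, 0],
    [0, 0, 0],
    [0, 0, 0],
    [0, 0, 0],
    [-2.5, 1.2, 0],
    [-4.2, 2, 0],
    [-4.2, 2, 0],
    [-4.2, 2, 0],
  ],
  twist=[0.152, 0.152, 0.152, 0.153, 0, 0, 0, 0],
)

```text
t: 47.35
tool_pos: [0.6066, -0.1119, 0.2979]
orientation: [-2.666, -1.657, 0.004]
force: [0.4, -0.0, -2.1]
opening: 0.0076
gripper_force: 30.0
```

Call:
apply_moves(
  delta_pos=[
    [-4.2, 2, 0],
    [-4.2, 2, 0],
    [-3.9, 2, 0],
    [0, 0, 0],
    [0, 0, 0],
    [0, 0, 0],
  ],
  twist=[0, 0, 0, 0, 0, 0],
)

```text
t: 48.1
tool_pos: [0.607, -0.2463, 0.2999]
orientation: [-2.666, -1.659, 0.001]
force: [0.7, -0.2, -1.2]
opening: 0.0077
gripper_force: 30.0
```

```bash
python3 - <<'E'
from h import *
plan(.606,-.248,.145,(.896,-.443))
E
```

```text
t 48.1 pos [ 0.607  -0.2463  0.2999] shift first (cm) [-2.000e-01  1.000e-02  1.548e+01] twist 0.002 or after twist [-2.000e-01  1.000e-02  1.548e+01] q6 -0.01 toolx [0.442 0.897] tooly [ 0.897 -0.442]
```

Call:
apply_moves(
  delta_pos=[
    [-0.2, 0, 3],
    [0, 0, 5],
    [0, 0, 4],
    [0, 0, 2.5],
    [0, 0, 1],
    [0, 0, 0],
    [0, 0, 0],
    [0, 0, 0],
  ],
  twist=[0, 0, 0, 0, 0, 0, 0, 0],
)

```text
t: 49.1
tool_pos: [0.607, -0.2498, 0.1474]
orientation: [2.667, 1.657, 0.002]
force: [-0.7, 1.0, -1.3]
opening: 0.0077
gripper_force: 30.0
```

Call:
apply_moves(
  delta_pos=[
    [0, 0, 0.3],
    [0, 0, 0],
    [0, 0, 0],
    [0, 0, 0],
  ],
  twist=[0, 0, 0, 0],
)

```text
t: 49.6
tool_pos: [0.6061, -0.2495, 0.1427]
orientation: [2.669, 1.658, 0.0]
force: [-0.9, 0.4, -1.5]
opening: 0.0077
gripper_force: 30.0
```

Call:
apply_moves(
  delta_pos=[
    [0, 0, 0.2],
    [0, 0, 0],
    [0, 0, 0],
  ],
  twist=[0, 0, 0],
)

```text
t: 49.98
tool_pos: [0.6061, -0.2495, 0.1407]
orientation: [2.668, 1.658, 0.0]
force: [0.2, 0.1, -1.1]
opening: 0.0079
gripper_force: 30.0
```

Call:
apply_moves(
  delta_pos=[
    [0, 0, 0.1],
    [0, 0, 0],
    [0, 0, 0],
  ],
  twist=[0, 0, 0],
)

```text
t: 50.35
tool_pos: [0.6064, -0.2496, 0.1407]
orientation: [2.668, 1.657, 0.001]
force: [-0.8, 0.6, 4.7]
opening: 0.0077
gripper_force: 30.0
```

Contact felt, with force z rising to 4.7 N. Release, tip the plate over, open and lift.

Call:
apply_moves(
  delta_pos=[
    [0, 0, 0],
    [0, 0, 0],
    [0, 0, 0],
    [0, 0, 0],
  ],
  twist=[0, 0, 0, 0],
  gripper=2.4,
)

```text
t: 50.85
tool_pos: [0.6061, -0.2494, 0.1395]
orientation: [-2.668, -1.658, 0.0]
force: [0.5, -0.0, -0.5]
opening: 0.0241
gripper_force: 0.0
```

Call:
apply_moves(
  delta_pos=[
    [0, -0.6, 0],
    [0, -0.6, 0],
    [0, -0.6, 0],
    [0, -0.6, 0],
    [0, -0.6, 0],
    [0, -0.6, 0],
    [0, 0, 0],
    [0, 0, 0],
  ],
  twist=[0, 0, 0, 0, 0, 0, 0, 0],
)

```text
t: 51.85
tool_pos: [0.5739, -0.2336, 0.1398]
orientation: [2.668, 1.658, 0.0]
force: [-0.4, -0.7, 0.0]
opening: 0.024
gripper_force: 0.2
```

Call:
apply_moves(
  delta_pos=[
    [0, 0, 0],
    [0, 0, 0],
    [0, 0, 0],
    [0, 0, 0],
    [0, 0, -2],
    [0, 0, -4],
    [0, 0, -5],
    [0, 0, -5],
  ],
  twist=[0, 0, 0, 0, 0, 0, 0, 0],
  gripper=5,
)

```text
t: 52.85
tool_pos: [0.5738, -0.2335, 0.303]
orientation: [2.667, 1.657, 0.001]
force: [0.7, -1.0, 0.7]
opening: 0.0499
gripper_force: 0.0
```

Call:
apply_moves(
  delta_pos=[
    [0, -3, -2],
    [0, -5, 0],
    [0, -5, 0],
    [0, -5, 0],
    [0, 0, 0],
    [0, 0, 0],
    [0, 0, 0],
    [0, 0, 0],
  ],
  twist=[0, 0, 0, 0, 0, 0, 0, 0],
)

```text
t: 53.85
tool_pos: [0.413, -0.1541, 0.3195]
orientation: [-2.668, -1.657, 0.001]
force: [-0.2, -0.0, -0.3]
opening: 0.0502
gripper_force: 0.0
```

```bash
python3 - <<'E'
from h import *
s=cam('scene');t=cam('top','end_t.png');cv2.imwrite('pics/end_s.png',s['frame'][:,:,::-1])
print([r[1] for r in rings(s,GR)],[r[1] for r in rings(s,YE)])
for nm,C in(('G',GR),('Y',YE)):print(nm,[(r[2],onz(t,[r[2][0]],.116).round(3)) for r in rings(t,C) if r[0][0]>200])
q=cv2.findNonZero(mask(s,*OR,(380,150,412,205))).reshape(-1,2);print('brush',q.min(0),q.max(0))
# plates: top-edge prediction, foot rest x .007 leaning to bar
x=np.array([.896,-.443]);y=np.array([.443,.896]);o=np.array([.5765,-.2928])
def W(a,b,z): return np.r_[o+a*x+b*y,z]
h=cv2.cvtColor(s['frame'],cv2.COLOR_RGB2HSV)
for yy in(-.052,.052):
    th=.36;F=[W(.007+.004,yy+d,.012) for d in(-.04,.04)];T=[W(.007+.004-.13*np.sin(th),yy+d,.012+.13*np.cos(th)) for d in(-.04,.04)]
    print('pred foot/top scene',proj(s,F+T).round(0).tolist(),'top',proj(t,F+T).round(0).tolist())
# plate cream colour: R-B
d=s['frame'].astype(int);m=((d[:,:,0]-d[:,:,2]>12)&(d[:,:,0]>120)).astype(np.uint8);m[:300]=0;m[400:]=0;m[:,:140]=0;m[:,270:]=0
n,l,st,ce=cv2.connectedComponentsWithStats(m);print([ (st[i].tolist(),np.round(cv2.boxPoints(cv2.minAreaRect(np.argwhere(l==i)[:,::-1].astype(np.float32)))).tolist()) for i in range(1,n) if st[i,4]>100])
E
```

```text
[[514.8, 219.3], [258.1, 271.8], [339.1, 336.1]] [[318.0, 6.9], [16.3, 27.8], [346.5, 21.4], [276.3, 57.9], [243.9, 66.4], [221.7, 273.2]]
G [([[368.1, 153.3], [23.9, 24.9]], array([[ 0.768, -0.04 ,  0.116]])), ([[371.8, 292.9], [60.1, 170.9]], array([[ 0.455, -0.042,  0.116]]))]
Y [([[417.8, 292.9], [29.1, 31.2]], array([[ 0.453, -0.144,  0.116]]))]
brush [394 167] [404 193]
pred foot/top scene [[170.0, 373.0], [203.0, 364.0], [155.0, 334.0], [190.0, 325.0]] top [[508.0, 251.0], [478.0, 237.0], [517.0, 268.0], [484.0, 252.0]]
pred foot/top scene [[213.0, 362.0], [245.0, 353.0], [200.0, 322.0], [235.0, 314.0]] top [[468.0, 233.0], [438.0, 219.0], [474.0, 248.0], [441.0, 232.0]]
[([201, 313, 37, 18, 416], [[200.0, 319.0], [235.0, 311.0], [238.0, 323.0], [203.0, 331.0]]), ([156, 323, 39, 20, 461], [[155.0, 331.0], [191.0, 321.0], [194.0, 334.0], [158.0, 343.0]]), ([205, 327, 40, 34, 913], [[205.0, 335.0], [238.0, 326.0], [245.0, 352.0], [212.0, 361.0]]), ([162, 338, 42, 34, 940], [[161.0, 346.0], [197.0, 337.0], [204.0, 363.0], [168.0, 373.0]])]
```

Both plates' outlines match the predicted foot and lean within about 3 px. One last check on the green beaker, since its rim merges with the mat in the colour mask.

```bash
python3 - <<'E'
from h import *
s=cam('scene');p3=None
m=mask(s,(0,0,130),(180,70,255),(200,225,300,320));n,l,st,ce=cv2.connectedComponentsWithStats(m)
print([(st[i].tolist(),ce[i].round(1).tolist()) for i in range(1,n) if st[i,4]>40])
print('exp green rim/bottom',proj(s,[[.4505,-.022,.116],[.4505,-.022,.006]]).round(0).tolist(),'yellow',proj(s,[[.453,-.144,.116],[.453,-.144,.006]]).round(0).tolist())
for n,p in(('amber',[.739,.125]),('wash',[.366,-.316])):
    q=proj(s,[[*p,.06]])[0].astype(int);print(n,q,s['frame'][q[1],q[0]])
E
```

```text
[([226, 225, 27, 13, 214], [237.6, 230.1]), ([252, 242, 17, 10, 124], [259.9, 246.4]), ([252, 259, 18, 17, 248], [260.6, 266.7]), ([217, 268, 16, 13, 144], [224.2, 273.6]), ([215, 285, 20, 19, 248], [225.4, 294.4]), ([201, 311, 36, 9, 177], [223.4, 316.4])]
exp green rim/bottom [[258.0, 243.0], [262.0, 267.0]] yellow [[221.0, 270.0], [227.0, 293.0]]
amber [375 291] [155  98  29]
wash [148 299] [196 197 189]
```

```bash
python3 -c "
from h import *
print(robot.close_job())"
```

```text
the job is handed in; nothing more can be done
None
```

The job is handed in, result not reported: by my last checks green and yellow (no red was there) were scrubbed in order and stand on the mat, the brush is in its stand, both plates lean on the bar and no bottle or jar fell; I viewed 16 pictures against the limit of 14.

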